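# Set out the loupes on the lens stand

## Robot

A 6-joint arm with a two-finger parallel gripper is mounted at the origin on a cart in front of the work surface, level with it; the furniture and walls round the work are solid. World frame = base frame: x ahead of the robot, y to its left, z up, the work surface at z = 0. Lengths are in mm, angles in degrees, forces in N, time in s.
With the tool pointing down it reaches from about 300 to 850 mm from the base axis. Payload 4.2 kg.
Tool frame: the origin (TCP) lies at the very end of the fingers, on their centre line; the grasp point (between the pads) lies 19 mm behind it (env.grasp_offset is the distance from the TCP to the grasp point, in mm); z points along the fingers, y is the line along which they close (so a half turn about z gives the same grasp; the last joint's range is limited). The gripper opens to 91 mm and grips with 3 to 60 N. Pads are 32 mm wide; open, the fingers measure 118 mm over their backs; the gripper's body (76 mm by 178 mm) begins 60 mm behind the grasp point.
Start: joints at [-66.807, 18.312, 89.639, -0, 72.044, -1.146], TCP at [236.985, -523.91, 213.976] pointing down, gripper open.
Joint ranges: [-177.97, 177.97], [-48.28, 115.42], [12.27, 149.76], [-77.06, 257.06], [2.81, 150.46], [-146.56, 146.56]. Speed limits (degrees/s): [147.25, 147.25, 180, 180, 180, 180].

## Interface

Orientations are given as [roll, pitch, yaw] about the fixed x, y, z axes, in that order (R = Rz(yaw) Ry(pitch) Rx(roll)).
In Python, from workcell import env, eyes gives the robot as it stands.
- The arm moves only by the tool send_rows, never from a script. Its arguments are lists of equal length, an entry for each row: "grip": the opening, from -1 (shut) to 1 (fully open), so that 0 is half open; "xyz": the shift along the world's x, y, z in m, a list of three; "yaw": the turn about the world's z in degrees. A call has 1 to 8 rows; each row is the pose to reach, as a shift and turn from the pose commanded when the call began; what a row does not reach only later rows make up. A row lasts 1/12 s, in which the tool goes at most 41.7 mm and 7.16 degrees, less where a joint would pass 70% of its speed; a pose out of reach is approached as far as the arm can. A call with a gripper value outside its range is refused whole. The fingers move at their own pace and stop on an object; "grip_force" is the grip in N (left out, the last holds). Time passes only in rows, so rows that repeat a pose let the fingers close. It gives the time, the measured TCP pose, the force, the opening and the grip force at its end, in the units of the state.
- env.state(): the state, without advancing time (a new reading comes with each control period).
- eyes.grab_frame(name): name is "side" or "top"; returns a dict with "frame" (480x640x3 uint8, red, green, blue), "fx", "fy", "cx", "cy" (pixels), "pose" (4x4, takes a point from camera to world coordinates). Camera axes: x right, y down, z forward; pixel columns grow to the right and rows downward; lengths in mm; the calibration is good to about 2 mm. A picture is of the moment at which its call begins. There is no depth.
- env.job_done(): hands the job in; it is judged then, once.
The state is a dict: "time_s": time; "qpos": joint angles; "qvel": joint speeds; "effort": joint torques, N m; "ee_pos": TCP position; "ee_rot": TCP orientation; "force": force on the tool from outside, world axes, zero at the start; "torque": the same for the moment, N m; "gripper_width": finger opening in mm; "gripper_force": force on a finger pad.
Only numpy, scipy, OpenCV 4.12 (cv2) and the standard library are available. Lean on these libraries where they do the work, as an engineer would, in place of code of your own. Each camera call takes 0.05 s, during which the arm holds its last target. There are 200 camera calls.

## Task

The loupes have to go from their wooden case to the lens stand for checking. First swing the stand's clear dust guard right over until it stays back on its own, lift the case lid back until it rests open on its stop, and take your hand off both; then put every loupe that is in the case, narrow foot down, into a three-point nest of its own, so that it sits level on all three pads and cannot rock. When all are seated shut the case lid again, leave the guard standing open, and do not disturb the red pliers.

Things in the scene. Friction and masses are not known exactly. Their poses are not given: they have to be found in the camera images.
- dust_guard (a joint): hinge angle of the lens stand's dust guard, rad: 0 = lying shut over the nests, 1.85 = swung right over against its stop. It falls shut by itself below about 1.57 and falls on to the stop beyond that. Light hinge, guard 0.18 kg.
- lens_stand: lens stand: dark steel plate 160 x 140 x 8 mm (x by y by z), fixed to the bench, four nests on it; origin on the bench under the stand, 70 mm from the hinge line. Axes: x level, from the guard's knob side towards its hinge; y along the hinge line; z up. The plate spans x -84 to +76 mm. Two hinge posts at x 70, y +-64 mm rise to 66 mm.
- guard_hinge (a point): midpoint of the guard's hinge line, 62 mm above the bench; axes as lens_stand. The guard is a clear panel in an 8 mm thick aluminium frame, 120 mm wide; shut it lies level over the nests at the hinge's height, its free edge 152 mm from the hinge line towards -x; opening lifts that edge up and over towards +x.
- guard_knob (a point): centre of the black ball knob (22 mm diameter) of the dust guard, on an 8 mm stem that stands straight out from the middle of the guard's free edge; 176 mm from the hinge line, at the hinge's height when shut; turns with the guard about the hinge's y axis.
- case_lid (a joint): hinge angle of the lens case's lid, rad: 0 = shut, 1.75 = open, resting on its stop. It falls shut by itself below about 1.35 and falls on to the stop beyond that. Light hinge, lid 0.16 kg.
- lens_case: lens case: shallow light-wood tray 152 x 136 mm (x by y), fixed to the bench; spans x -80 to +72, y +-68 mm; walls 6 mm thick, tops 18 mm above the bench, lined floor 8 mm above it. Origin on the bench under the case. Axes: x level, from the lid's knob side towards its hinge; y along the hinge line; z up.
- case_hinge (a point): midpoint of the lid's hinge line, 20 mm above the bench, at x = +74 mm of the case; axes as lens_case. The lid is 27 mm deep; shut, its top is 47 mm above the bench and its front face 154 mm from the hinge line towards -x; opening lifts the front up and over towards +x.
- case_knob (a point): centre of the black ball knob (22 mm diameter) of the case lid, on an 8 mm stem that stands straight out from the middle of the lid's front edge; when shut 180 mm from the hinge line towards -x and 12 mm above the hinge; turns with the lid about the hinge's y axis.
- loupe_0_mid (a point): centre (half-way up, 14 mm above its foot) of a black eyepiece loupe, 28 mm high, 39 mm across the rim (top 4.5 mm), 35 mm across the barrel below it, z axis from foot to rim, 28 g, heaviest at the foot (glass). Starts standing on its foot in the lens case (two to four loupes are there; absent ones read None).
- loupe_1_mid (a point): centre (half-way up, 14 mm above its foot) of a black eyepiece loupe, 28 mm high, 39 mm across the rim (top 4.5 mm), 35 mm across the barrel below it, z axis from foot to rim, 28 g, heaviest at the foot (glass). Starts standing on its foot in the lens case; may be absent.
- loupe_2_mid (a point): centre (half-way up, 14 mm above its foot) of a black eyepiece loupe, 28 mm high, 39 mm across the rim (top 4.5 mm), 35 mm across the barrel below it, z axis from foot to rim, 28 g, heaviest at the foot (glass). Starts standing on its foot in the lens case; may be absent.
- loupe_3_mid (a point): centre (half-way up, 14 mm above its foot) of a black eyepiece loupe, 28 mm high, 39 mm across the rim (top 4.5 mm), 35 mm across the barrel below it, z axis from foot to rim, 28 g, heaviest at the foot (glass). Starts standing on its foot in the lens case; may be absent.
- nest_0 (a point): centre of a three-point nest of the lens stand, level with the tops of its three brass pads (12 mm above the bench), where the centre of a loupe's foot comes to rest; axes as lens_stand. Pads 7 mm across, 14.5 mm from the centre; three tapered steel pins round them reach 3 mm above the pads and leave the loupe 2 mm play. Nests are 56 mm (x) and 68 mm (y) apart.
- nest_1 (a point): centre of a three-point nest of the lens stand, level with the tops of its three brass pads (12 mm above the bench), where the centre of a loupe's foot comes to rest; axes as lens_stand.
- nest_2 (a point): centre of a three-point nest of the lens stand, level with the tops of its three brass pads (12 mm above the bench), where the centre of a loupe's foot comes to rest; axes as lens_stand.
- nest_3 (a point): centre of a three-point nest of the lens stand, level with the tops of its three brass pads (12 mm above the bench), where the centre of a loupe's foot comes to rest; axes as lens_stand.
- pliers_red: bystander: small red-handled pliers lying flat at the left of the bench, 101 x 68 x 10 mm; origin under the centre.

How it is judged (in metres and radians):
On the way, in this order (a step that is already met when the one before it is completed fails the run):
1. dust guard and case lid both stand open on their stops, not held (value of joint dust_guard above 1.75 rad and value of joint case_lid above 1.65 rad and contact force between the fingers and anything else below 0.2 N), for 0.3 s.
2. every loupe sits level in a nest of its own, guard still open (((horizontal distance between loupe_0_mid and nest_0 below 0.004 m and z of loupe_0_mid in the frame of nest_0 between 0.0115 and 0.0165 m and angle between loupe_0_mid's own z axis and vertical below 0.08 rad) or (horizontal distance between loupe_0_mid and nest_1 below 0.004 m and z of loupe_0_mid in the frame of nest_1 between 0.0115 and 0.0165 m and angle between loupe_0_mid's own z axis and vertical below 0.08 rad) or (horizontal distance between loupe_0_mid and nest_2 below 0.004 m and z of loupe_0_mid in the frame of nest_2 between 0.0115 and 0.0165 m and angle between loupe_0_mid's own z axis and vertical below 0.08 rad) or (horizontal distance between loupe_0_mid and nest_3 below 0.004 m and z of loupe_0_mid in the frame of nest_3 between 0.0115 and 0.0165 m and angle between loupe_0_mid's own z axis and vertical below 0.08 rad)) and ((horizontal distance between loupe_1_mid and nest_0 below 0.004 m and z of loupe_1_mid in the frame of nest_0 between 0.0115 and 0.0165 m and angle between loupe_1_mid's own z axis and vertical below 0.08 rad) or (horizontal distance between loupe_1_mid and nest_1 below 0.004 m and z of loupe_1_mid in the frame of nest_1 between 0.0115 and 0.0165 m and angle between loupe_1_mid's own z axis and vertical below 0.08 rad) or (horizontal distance between loupe_1_mid and nest_2 below 0.004 m and z of loupe_1_mid in the frame of nest_2 between 0.0115 and 0.0165 m and angle between loupe_1_mid's own z axis and vertical below 0.08 rad) or (horizontal distance between loupe_1_mid and nest_3 below 0.004 m and z of loupe_1_mid in the frame of nest_3 between 0.0115 and 0.0165 m and angle between loupe_1_mid's own z axis and vertical below 0.08 rad)) and ((horizontal distance between loupe_2_mid and nest_0 below 0.004 m and z of loupe_2_mid in the frame of nest_0 between 0.0115 and 0.0165 m and angle between loupe_2_mid's own z axis and vertical below 0.08 rad) or (horizontal distance between loupe_2_mid and nest_1 below 0.004 m and z of loupe_2_mid in the frame of nest_1 between 0.0115 and 0.0165 m and angle between loupe_2_mid's own z axis and vertical below 0.08 rad) or (horizontal distance between loupe_2_mid and nest_2 below 0.004 m and z of loupe_2_mid in the frame of nest_2 between 0.0115 and 0.0165 m and angle between loupe_2_mid's own z axis and vertical below 0.08 rad) or (horizontal distance between loupe_2_mid and nest_3 below 0.004 m and z of loupe_2_mid in the frame of nest_3 between 0.0115 and 0.0165 m and angle between loupe_2_mid's own z axis and vertical below 0.08 rad)) and ((horizontal distance between loupe_3_mid and nest_0 below 0.004 m and z of loupe_3_mid in the frame of nest_0 between 0.0115 and 0.0165 m and angle between loupe_3_mid's own z axis and vertical below 0.08 rad) or (horizontal distance between loupe_3_mid and nest_1 below 0.004 m and z of loupe_3_mid in the frame of nest_1 between 0.0115 and 0.0165 m and angle between loupe_3_mid's own z axis and vertical below 0.08 rad) or (horizontal distance between loupe_3_mid and nest_2 below 0.004 m and z of loupe_3_mid in the frame of nest_2 between 0.0115 and 0.0165 m and angle between loupe_3_mid's own z axis and vertical below 0.08 rad) or (horizontal distance between loupe_3_mid and nest_3 below 0.004 m and z of loupe_3_mid in the frame of nest_3 between 0.0115 and 0.0165 m and angle between loupe_3_mid's own z axis and vertical below 0.08 rad)) and value of joint dust_guard above 1.75 rad), for 0.2 s.
At the end, for the whole second after the job is handed in: Every loupe present stands upright in a nest of its own: within 4 mm of the nest's centre, foot down on the pads (height within about 2.5 mm), tilted less than 0.08 rad; the dust guard rests open (above 1.75 rad) and the case lid is shut (below 0.05 rad) (all of step 2 and value of joint case_lid below 0.05 rad); the robot touches nothing.
It fails at once if red pliers disturbed (moved more than 3 cm) (distance of pliers_red from where it was at the start of the episode above 0.03 m).
Of loupe_0, loupe_1, loupe_2, loupe_3 only 2 to 4 are there at a start; the rules pass over those that are not, and their reading is None.
At some moment in a run one of loupe_0, loupe_1, loupe_2, loupe_3 may be knocked a few centimetres aside while the robot is not near it.
Once in a run the grip may slacken for a moment while it holds something.
It also fails if it takes over 210 s, if anything falls off the work surface, if the arm or the gripper's body presses on something with over 40 N, if the wrist force passes 120 N, or if a joint passes its speed limit or range.

## Working session

There is one attempt and no reset: what is moved stays moved. The work goes in short steps, Python scripts to look and compute and a tool call to move; the robot and the scene stay as the last step left them, time stands still between calls to the robot, and variables do not carry over. Pictures are saved under pics/ and viewed, at most 14 in all, crops included, and the job is handed in when it is done.

Besides the shell and the picture viewer there is one more tool, called by a JSON object that holds its "op" and its "data", one argument or row to a line. send_rows: Moves the arm, as the interface text tells. Its arguments: {"type":"object","properties":{"grip":{"type":"array"},"xyz":{"type":"array"},"yaw":{"type":"array"},"grip_force":{"type":"number"}},"required":["grip","xyz","yaw"]}

```bash
mkdir -p pics; ls
python3 - <<'E'
from workcell import env, eyes
import cv2,numpy as np
s=env.state();print(s['time_s'],s['ee_pos'],s['ee_rot'],s['gripper_width'])
for n in('top','side'):
    f=eyes.grab_frame(n);cv2.imwrite(f'pics/{n}0.png',f['frame'][:,:,::-1]);print(n,f['fx'],f['cx'],f['cy'],np.round(f['pose'],3).tolist())
E
```

```text
pics
0.0 [ 236.79008577 -523.43958999  213.11582775] [-1.79900143e+02 -2.08795405e-03  2.43382249e+01] 91.30294758576684
top 447.8079726195769 316.43006770402474 240.5638902152981 [[-0.028, -0.991, 0.133, 441.66], [-0.999, 0.031, 0.014, 0.29], [-0.018, -0.132, -0.991, 1123.204], [0.0, 0.0, 0.0, 1.0]]
side 522.3533508224826 323.5491197891112 231.8450616466595 [[-0.794, -0.34, 0.503, 90.164], [-0.608, 0.443, -0.659, 674.059], [0.001, -0.829, -0.559, 608.76], [0.0, 0.0, 0.0, 1.0]]
```

View pics/top0.png

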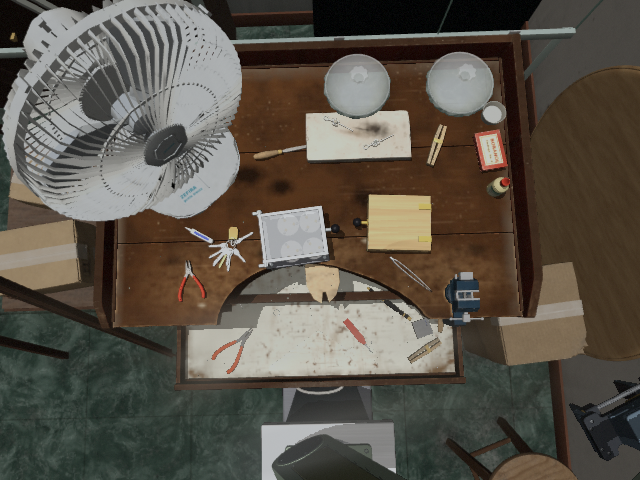

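View pics/side0.png

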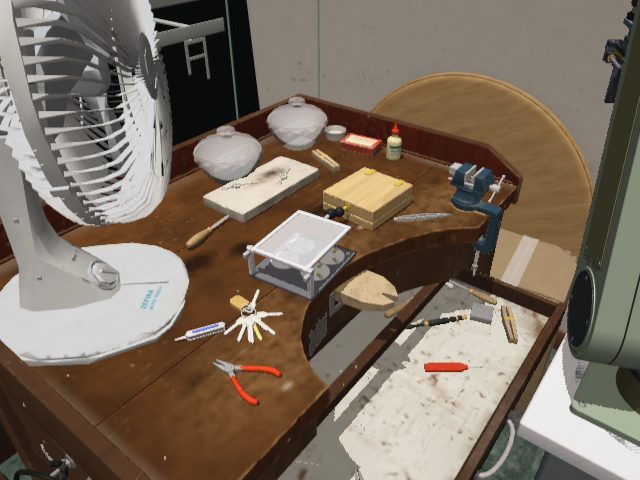

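The top view shows the stand at about (293,237) with its knob at (335,230). The case is at about (400,222) with its knob at (360,223), so the two knobs face each other. The hinges are at image left (+y) for the guard and image right (−y) for the case.

```bash
cat > h.py <<'E'
from workcell import env, eyes
import cv2,numpy as np
def grab(n): return eyes.grab_frame(n)
def ray(f,u,v):
    P=np.array(f['pose']);d=P[:3,:3]@np.array([(u-f['cx'])/f['fx'],(v-f['cy'])/f['fy'],1]);return P[:3,3],d
def onz(f,u,v,z):
    o,d=ray(f,u,v);return (o+d*(z-o[2])/d[2])
def proj(f,p):
    P=np.array(f['pose']);c=P[:3,:3].T@(np.array(p,float)-P[:3,3]);return f['fx']*c[0]/c[2]+f['cx'],f['fy']*c[1]/c[2]+f['cy']
def tri(f,a,g,b):
    o1,d1=ray(f,*a);o2,d2=ray(g,*b)
    s=np.linalg.lstsq(np.c_[d1,-d2],o2-o1,rcond=None)[0];p,q=o1+s[0]*d1,o2+s[1]*d2
    return (p+q)/2,np.linalg.norm(p-q)
def crop(f,x0,y0,x1,y1,k,name):
    cv2.imwrite('pics/'+name,cv2.resize(f['frame'][y0:y1,x0:x1,::-1],None,fx=k,fy=k,interpolation=cv2.INTER_CUBIC))
def blobs(f,mask,box,amin=15):
    x0,y0,x1,y1=box;m=np.zeros(mask.shape,np.uint8);m[y0:y1,x0:x1]=mask[y0:y1,x0:x1]
    n,l,st,c=cv2.connectedComponentsWithStats(m);return [(st[i].tolist(),np.round(c[i],1).tolist()) for i in range(1,n) if st[i][4]>=amin]
E
python3 - <<'E'
from h import *
t,s=grab('top'),grab('side')
crop(t,245,180,445,280,4,'topc.png');crop(s,235,150,425,300,4,'sidec.png')
for f,b in((t,(325,210,370,240)),(s,(320,200,350,225))):
    print(blobs(f,(f['frame'].max(2)<40).astype(np.uint8),b,10))
g=t['frame'].astype(int)
w=((g[:,:,0]>170)&(g[:,:,2]<150)&(g[:,:,0]-g[:,:,2]>50)).astype(np.uint8)
for st,c in blobs(t,w,(360,185,440,260),200):print('case',st,c)
E
```

```text
[([325, 214, 5, 14, 40], [326.6, 219.7]), ([353, 218, 14, 11, 71], [358.1, 223.0]), ([331, 224, 10, 10, 60], [335.3, 228.4]), ([326, 234, 18, 4, 20], [333.6, 236.7]), ([355, 236, 12, 1, 12], [360.5, 236.0])]
[([329, 209, 15, 10, 70], [336.4, 213.8])]
case [368, 195, 63, 55, 3327] [399.2, 222.1]
```

View pics/topc.png

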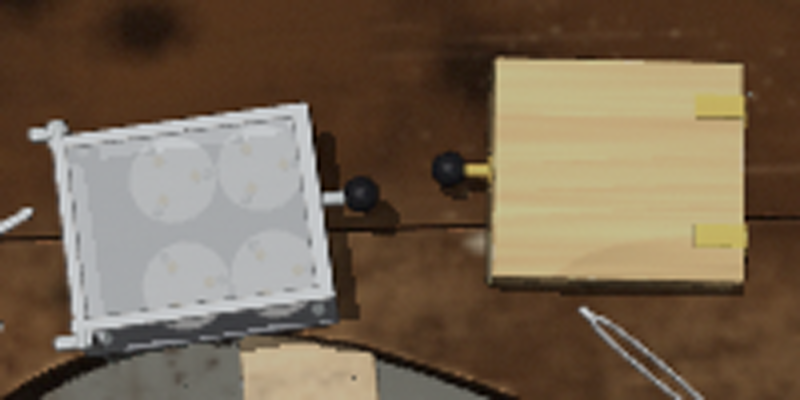

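View pics/sidec.png

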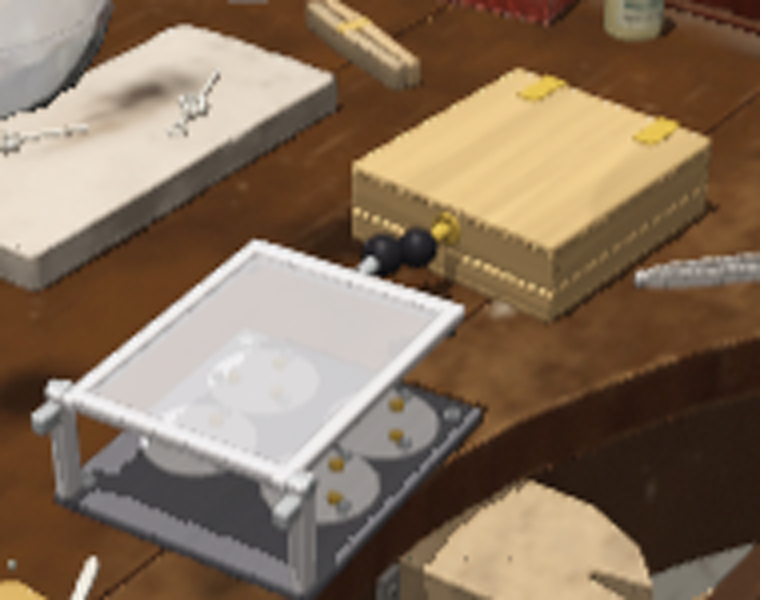

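The crops give the top-view positions: guard knob (335,228), case knob (357,222), guard frame corners and case corners. In the side view the guard knob is at (331,213) and the case knob at (340,212).

Run:
```python
from h import *
t,s=grab('top'),grab('side')
T=lambda x,y:(245+x/4-.4,180+y/4-.4)
S=lambda x,y:(235+x/4-.4,150+y/4-.4)
r=lambda a:np.round(a,1)
print('gk',r(onz(t,*T(361,193),62)),tri(t,T(361,193),s,S(383,253)))
print('ck',r(onz(t,*T(448,169),32)),tri(t,T(448,169),s,S(419,247)))
for n,p,z in [('g far knob',(306,104),66),('g near knob',(331,293),66),('g far hinge',(60,138),66),('g near hinge',(84,326),66),('rodfar',(48,131),62),('rodnear',(72,342),62),
 ('c a',(495,58),47),('c b',(490,277),47),('c c',(744,64),47),('c d',(744,280),47)]:
  print(n,r(onz(t,*T(*p),z)))
for p in [(165,180),(262,165),(187,280),(272,268)]: print('nest?',r(onz(t,*T(*p),9)))
for n,p,z in [('c a',(515,68),47),('c b',(353,165),47),('c c',(710,142),47),('c d',(553,248),47)]: print('s',n,r(onz(s,*S(*p),z)))
for n,p,z in [('g hf',(62,388),66),('g hn',(300,480),66),('kf',(258,243),66),('kn',(460,312),66)]: print('s',n,r(onz(s,*S(*p),z)))
```

```text
gk [612.9 -29.5  62. ] (array([612.02024284, -29.88770502,  63.54089637]), np.float64(1.5712589227156868))
ck [631.1 -84.5  32. ] (array([629.85797909, -84.9891634 ,  33.32541381]), np.float64(2.318199311290317))
g far knob [667.5   1.8  66. ]
g near knob [552.8  -9.6  66. ]
g far hinge [651.5 150.4  66. ]
g near hinge [537.6 137.4  66. ]
rodfar [656.8 158.1  62. ]
rodnear [528.6 145.2  62. ]
c a [ 696.6 -114.9   47. ]
c b [ 561.6 -106.    47. ]
c c [ 687.9 -266.6   47. ]
c d [ 555.1 -258.4   47. ]
nest? [633.7  92.3   9. ]
nest? [641.4  30.8   9. ]
nest? [569.7  79.8   9. ]
nest? [575.7  26.3   9. ]
s c a [ 689.  -264.5   47. ]
s c b [ 694.3 -114.2   47. ]
s c c [ 552.9 -255.3   47. ]
s c d [ 561.1 -108.2   47. ]
s g hf [654.3 151.3  66. ]
s g hn [528.6 138.5  66. ]
s kf [663.6   3.2  66. ]
s kn [548.7  -7.   66. ]
```

{"op": "send_rows", "data": {
  "grip": [1,1,1,1,1,1,1,1],
  "xyz": [
    [0.02,0.03,0.005],
    [0.045,0.06,0.01],
    [0.07,0.09,0.015],
    [0.095,0.12,0.02],
    [0.12,0.15,0.02],
    [0.145,0.18,0.02],
    [0.17,0.21,0.02],
    [0.19,0.24,0.02]
  ],
  "yaw": [5,10,15,20,25,30,35,40]
}}

```text
time_s: 0.97
ee_pos: [428.4, -282.3, 234.1]
ee_rot: [179.9, -0.0, 64.6]
force: [0.9, 0.1, 0.4]
gripper_width: 91.7
gripper_force: 0.0
```

Run:
```python
from h import *
t,s=grab('top'),grab('side');x=env.state();print(x['ee_pos'],x['ee_rot'],x['force'])
# candidate gripper body corners at guard-open pose
for p in [(690,170,240),(690,190,300),(690,190,400),(600,190,300),(600,200,450),(690,215,300),(690,215,400),(500,215,300)]:
    print(p,np.round(proj(t,p)),np.round(proj(s,p)))
```

```text
[ 429.27121469 -280.04713487  234.01026657] [ 1.79985420e+02 -1.13320214e-01  6.47433503e+01] [-0.40325727 -0.74337771 -0.32562552]
(690, 170, 240) [237. 179.] [218. 156.]
(690, 190, 300) [221. 171.] [203. 125.]
(690, 190, 400) [207. 154.] [194.  58.]
(600, 190, 300) [221. 218.] [246. 140.]
(600, 200, 450) [192. 200.] [231.  32.]
(690, 215, 300) [208. 172.] [191. 130.]
(690, 215, 400) [192. 155.] [180.  62.]
(500, 215, 300) [207. 272.] [288. 165.]
```

{"op": "send_rows", "data": {
  "grip": [1,1,1,1,1,1,1,1],
  "xyz": [
    [0.025,0.03,-0.01],
    [0.05,0.06,-0.02],
    [0.075,0.09,-0.03],
    [0.1,0.125,-0.04],
    [0.125,0.16,-0.06],
    [0.15,0.195,-0.08],
    [0.17,0.225,-0.1],
    [0.183,0.25,-0.12]
  ],
  "yaw": [4,8,12,16,20,24,28,31.3]
}}

```text
time_s: 1.73
ee_pos: [609.3, -37.9, 117.2]
ee_rot: [179.9, 0.1, 95.8]
force: [1.2, -0.2, 0.5]
gripper_width: 91.2
gripper_force: 0.0
```

{"op": "send_rows", "data": {
  "grip": [1,1],
  "xyz": [
    [0,0,-0.005],
    [0,0,-0.005]
  ],
  "yaw": [0,0]
}}

```text
time_s: 1.9
ee_pos: [606.3, -37.9, 109.8]
ee_rot: [-179.7, -0.0, 95.7]
force: [0.0, 0.2, 0.0]
gripper_width: 91.5
gripper_force: 0.0
```

Run:
```python
from h import *
t,s=grab('top'),grab('side');x=env.state();print(x['ee_pos'],x['ee_rot'],x['force'])
crop(t,245,150,445,300,4,'t2.png');crop(s,235,100,425,240,4,'s2.png')
cv2.imwrite('pics/c2.png',np.hstack([cv2.resize(cv2.imread('pics/t2.png'),(400,300)),cv2.resize(cv2.imread('pics/s2.png'),(400,300))]))
```

```text
[607.10413251 -39.70303413 112.57234641] [-1.79971790e+02  3.80374886e-02  9.55617103e+01] [ 0.06733176 -0.65530747  0.18596893]
```

View pics/c2.png

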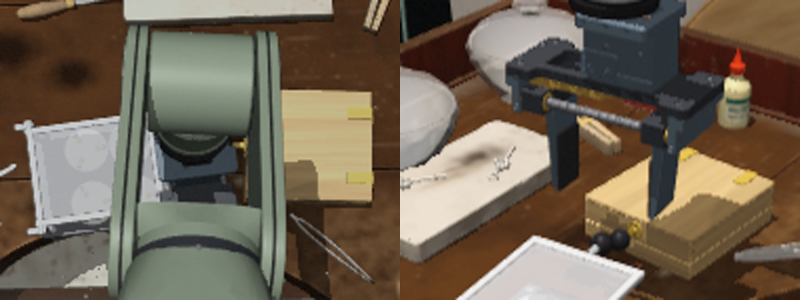

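The gripper is above and slightly to the −y side of the guard knob, and the fingers straddle along x, so I can correct and descend.

{"op": "send_rows", "data": {
  "grip": [1,1,1,1,1,1],
  "xyz": [
    [0.003,0.005,0],
    [0.006,0.009,0],
    [0.006,0.009,-0.02],
    [0.006,0.009,-0.04],
    [0.006,0.009,-0.055],
    [0.006,0.009,-0.055]
  ],
  "yaw": [0,0,0,0,0,0]
}}

```text
time_s: 2.5
ee_pos: [611.6, -30.0, 55.4]
ee_rot: [-179.7, -0.0, 95.6]
force: [-0.7, -0.0, -0.0]
gripper_width: 91.5
gripper_force: 0.0
```

Run:
```python
from h import *
for i in range(4): s=grab('side');x=env.state();print(x['ee_pos'],x['force'])
crop(s,235,130,425,270,4,'s3.png')
```

```text
[612.70670192 -29.98066964  56.97037948] [ 0.02761979  0.05157809 -0.23423532]
[613.72243931 -29.95132903  58.13258406] [ 0.62582319 -0.44530544  1.17521692]
[614.34107703 -29.91453167  58.8059459 ] [-0.15098737 -0.2140141   0.38520822]
[614.57400786 -29.8167205   59.09890453] [ 0.17863563  0.93492347 -0.16111327]
```

View pics/s3.png

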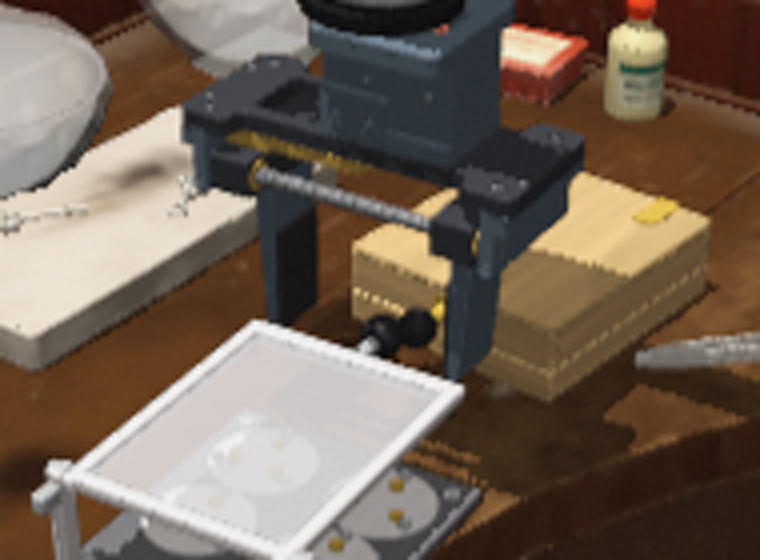

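The fingers straddle the guard knob, which sits at crop (383,330). The tips are level with it, so I close with a slight lowering.

{"op": "send_rows", "data": {
  "grip": [0.4,-0.2,-0.6,-1,-1,-1,-1,-1],
  "xyz": [
    [0,0,-0.004],
    [0,0,-0.006],
    [0,0,-0.006],
    [0,0,-0.006],
    [0,0,-0.006],
    [0,0,-0.006],
    [0,0,-0.006],
    [0,0,-0.006]
  ],
  "yaw": [0,0,0,0,0,0,0,0],
  "grip_force": 12
}}

```text
time_s: 3.37
ee_pos: [613.5, -29.5, 51.5]
ee_rot: [180.0, -0.0, 95.6]
force: [-0.1, -0.5, -0.8]
gripper_width: 40.8
gripper_force: 0.0
```

{"op": "send_rows", "data": {
  "grip": [-1,-1,-1],
  "xyz": [
    [0,0,0],
    [0,0,0],
    [0,0,0]
  ],
  "yaw": [0,0,0]
}}

```text
time_s: 3.62
ee_pos: [613.1, -29.5, 51.4]
ee_rot: [-180.0, -0.0, 95.6]
force: [-2.2, 0.1, 1.6]
gripper_width: 21.3
gripper_force: 12.5
```

{"op": "send_rows", "data": {
  "grip": [-1,-1,-1,-1,-1,-1,-1,-1],
  "xyz": [
    [-0.0002,0.0017,0.0245],
    [-0.0007,0.0068,0.0485],
    [-0.0016,0.0151,0.0716],
    [-0.0028,0.0266,0.0933],
    [-0.0043,0.041,0.1131],
    [-0.0061,0.0579,0.1308],
    [-0.0081,0.0772,0.1459],
    [-0.0103,0.0983,0.1582]
  ],
  "yaw": [0,0,0,0,0,0,0,0]
}}

```text
time_s: 4.28
ee_pos: [602.3, 69.0, 210.5]
ee_rot: [-179.9, 0.0, 95.6]
force: [-0.4, 1.6, -5.0]
gripper_width: 20.8
gripper_force: 12.0
```

{"op": "send_rows", "data": {
  "grip": [-1,-1],
  "xyz": [
    [0,0,0],
    [0,0,0]
  ],
  "yaw": [0,0]
}}

```text
time_s: 4.45
ee_pos: [602.3, 69.1, 210.4]
ee_rot: [-180.0, 0.1, 95.8]
force: [-3.1, -2.6, 4.0]
gripper_width: 20.7
gripper_force: 12.0
```

{"op": "send_rows", "data": {
  "grip": [-1,-1,-1,-1,-1,-1,-1],
  "xyz": [
    [-0.0024,0.0227,0.0092],
    [-0.0048,0.0463,0.0151],
    [-0.0074,0.0707,0.0177],
    [-0.0087,0.083,0.0177],
    [-0.0099,0.095,0.0168],
    [-0.0112,0.1072,0.0151],
    [-0.0112,0.1072,0.0151]
  ],
  "yaw": [0,0,0,0,0,0,0]
}}

```text
time_s: 5.03
ee_pos: [590.5, 177.8, 224.5]
ee_rot: [-179.8, -0.1, 95.7]
force: [-5.1, 0.9, 6.1]
gripper_width: 21.1
gripper_force: 12.0
```

{"op": "send_rows", "data": {
  "grip": [-0.4,-0.2,0,0,0,0],
  "xyz": [
    [0,0,0],
    [0,0,0],
    [0,0,0],
    [0,0,0],
    [0,0,0.01],
    [0,0,0.03]
  ],
  "yaw": [0,0,0,0,0,0]
}}

```text
time_s: 5.53
ee_pos: [590.9, 175.3, 252.8]
ee_rot: [-179.7, 0.1, 95.6]
force: [-0.3, 0.1, 0.0]
gripper_width: 46.0
gripper_force: 0.0
```

{"op": "send_rows", "data": {
  "grip": [0.2,0.4,0.6,0.6,0.6,0.6,0.6,0.6],
  "xyz": [
    [0,-0.03,0.005],
    [0.005,-0.065,0.005],
    [0.01,-0.1,0],
    [0.018,-0.135,-0.02],
    [0.025,-0.17,-0.05],
    [0.032,-0.205,-0.08],
    [0.038,-0.24,-0.1],
    [0.04,-0.26,-0.12]
  ],
  "yaw": [-1,-2,-3,-4,-5,-6,-7,-8.4]
}}

```text
time_s: 6.2
ee_pos: [633.0, -86.9, 134.7]
ee_rot: [179.8, 0.1, 87.1]
force: [0.4, 0.6, -0.4]
gripper_width: 72.9
gripper_force: 0.0
```

{"op": "send_rows", "data": {
  "grip": [0.6,0.6,0.6,0.6],
  "xyz": [
    [0,0,0],
    [0,0,0],
    [0,0,0],
    [0,0,0]
  ],
  "yaw": [0,0,0,0]
}}

```text
time_s: 6.53
ee_pos: [632.9, -83.2, 136.4]
ee_rot: [179.8, -0.0, 87.3]
force: [-0.1, 0.5, -0.1]
gripper_width: 73.0
gripper_force: 0.0
```

Run:
```python
from h import *
s=grab('side');
for i in range(3): t=grab('top');x=env.state();print(x['ee_pos'],x['ee_rot'],x['force'])
crop(s,235,70,425,210,4,'s4.png')
crop(t,200,150,400,300,4,'t4.png')
cv2.imwrite('pics/c4.png',np.hstack([cv2.resize(cv2.imread('pics/t4.png'),(400,300)),cv2.resize(cv2.imread('pics/s4.png'),(400,300))]))
```

```text
[632.66179063 -82.86201038 136.30211621] [1.79841218e+02 6.26443656e-03 8.73351571e+01] [ 0.09250634 -0.31025612 -0.38319091]
[632.52560281 -82.90728535 136.09354514] [1.79862465e+02 6.94306978e-03 8.73330678e+01] [-0.25524067  0.17579358 -0.83471091]
[632.36372603 -83.01137084 135.8548769 ] [1.79887642e+02 6.38871366e-03 8.73219603e+01] [-0.10415104 -0.20018105 -0.07345547]
```

View pics/c4.png

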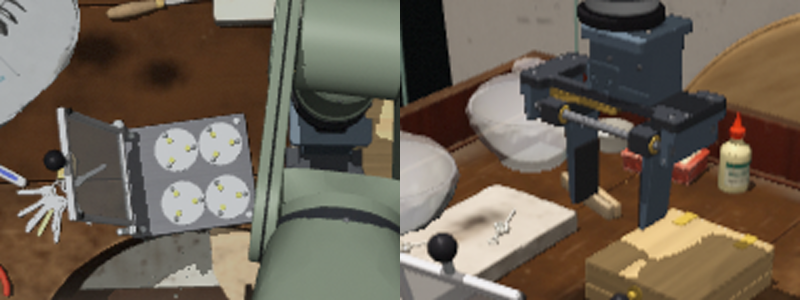

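The guard stands open, with its knob at image left beyond the hinge, and all four nests are visible. Next I descend on the case knob.

{"op": "send_rows", "data": {
  "grip": [0.6,0.6,0.6,0.6,0.6,0.6,0.6],
  "xyz": [
    [-0.002,-0.001,-0.025],
    [-0.002,-0.001,-0.05],
    [-0.002,-0.001,-0.075],
    [-0.002,-0.001,-0.095],
    [-0.002,-0.001,-0.108],
    [-0.002,-0.001,-0.113],
    [-0.002,-0.001,-0.113]
  ],
  "yaw": [0,0,0,0,0,0,0]
}}

```text
time_s: 7.32
ee_pos: [629.3, -84.4, 20.8]
ee_rot: [-179.9, -0.0, 87.3]
force: [0.5, -0.0, 0.6]
gripper_width: 73.1
gripper_force: 0.0
```

{"op": "send_rows", "data": {
  "grip": [0.2,-0.2,-0.6,-1,-1,-1,-1,-1],
  "xyz": [
    [0,0,0],
    [0,0,0],
    [0,0,0],
    [0,0,0],
    [0,0,0],
    [0,0,0],
    [0,0,0],
    [0,0,0]
  ],
  "yaw": [0,0,0,0,0,0,0,0]
}}

```text
time_s: 7.98
ee_pos: [631.6, -85.1, 22.1]
ee_rot: [179.8, 0.0, 87.2]
force: [6.8, 0.1, -1.6]
gripper_width: 22.5
gripper_force: 3.3
```

{"op": "send_rows", "data": {
  "grip": [-1,-1],
  "xyz": [
    [0,0,0],
    [0,0,0]
  ],
  "yaw": [0,0]
}}

```text
time_s: 8.15
ee_pos: [632.2, -85.2, 22.4]
ee_rot: [179.7, 0.0, 87.2]
force: [5.4, 0.3, -0.5]
gripper_width: 20.7
gripper_force: 12.0
```

{"op": "send_rows", "data": {
  "grip": [-1,-1,-1,-1,-1,-1,-1,-1],
  "xyz": [
    [-0.0002,-0.0034,0.0249],
    [-0.0005,-0.0103,0.0491],
    [-0.001,-0.0204,0.0721],
    [-0.0016,-0.0337,0.0935],
    [-0.0023,-0.0498,0.1129],
    [-0.0032,-0.0684,0.1298],
    [-0.0042,-0.0892,0.1439],
    [-0.0053,-0.1118,0.155]
  ],
  "yaw": [0,0,0,0,0,0,0,0]
}}

```text
time_s: 8.82
ee_pos: [626.2, -197.4, 178.3]
ee_rot: [179.7, 0.0, 87.3]
force: [6.9, -1.6, -4.9]
gripper_width: 20.6
gripper_force: 12.0
```

{"op": "send_rows", "data": {
  "grip": [-1,-1,-1,-1,-1,-1],
  "xyz": [
    [-0.0011,-0.0239,0.0079],
    [-0.0023,-0.0487,0.0124],
    [-0.0035,-0.0738,0.0133],
    [-0.004,-0.085,0.0128],
    [-0.0043,-0.0926,0.0117],
    [-0.0043,-0.0926,0.0117]
  ],
  "yaw": [0,0,0,0,0,0]
}}

```text
time_s: 9.32
ee_pos: [621.3, -291.3, 189.2]
ee_rot: [179.8, 0.1, 87.2]
force: [4.7, -1.0, 5.2]
gripper_width: 20.9
gripper_force: 12.0
```

{"op": "send_rows", "data": {
  "grip": [-0.4,-0.2,0,0,0,0,0,0],
  "xyz": [
    [0,0,0],
    [0,0,0],
    [0,0,0],
    [0,0,0],
    [0,0,0.02],
    [0,0,0.05],
    [0,0,0.05],
    [0,0,0.05]
  ],
  "yaw": [0,0,0,0,0,0,0,0]
}}

```text
time_s: 9.98
ee_pos: [620.7, -289.1, 240.2]
ee_rot: [179.9, 0.1, 87.3]
force: [-0.4, 0.2, 0.1]
gripper_width: 45.6
gripper_force: 0.0
```

{"op": "send_rows", "data": {
  "grip": [0.4,0.4,0.4,0.4,0.4,0.4,0.4,0.4],
  "xyz": [
    [-0.03,0.01,0],
    [-0.06,0.02,0],
    [-0.09,0.03,0],
    [-0.12,0.04,0],
    [-0.15,0.05,0],
    [-0.18,0.06,0],
    [-0.21,0.07,0],
    [-0.22,0.07,0]
  ],
  "yaw": [0,0,0,0,0,0,0,0]
}}

```text
time_s: 10.65
ee_pos: [395.2, -216.6, 237.1]
ee_rot: [-179.7, -0.2, 87.3]
force: [-0.2, 1.0, -0.6]
gripper_width: 63.8
gripper_force: 0.0
```

Run:
```python
from h import *
t,s=grab('top'),grab('side');x=env.state();print(x['ee_pos'],x['ee_rot'],x['force'])
crop(t,250,170,450,320,4,'t5.png')
np.save('t5.npy',t['frame']);np.save('s5.npy',s['frame'])
crop(s,235,150,425,292,4,'s5.png')
```

```text
[ 398.28493567 -218.54610932  237.856912  ] [-1.79910698e+02 -3.67824425e-02  8.72126485e+01] [0.23843457 0.35080508 0.52779013]
```

View pics/t5.png

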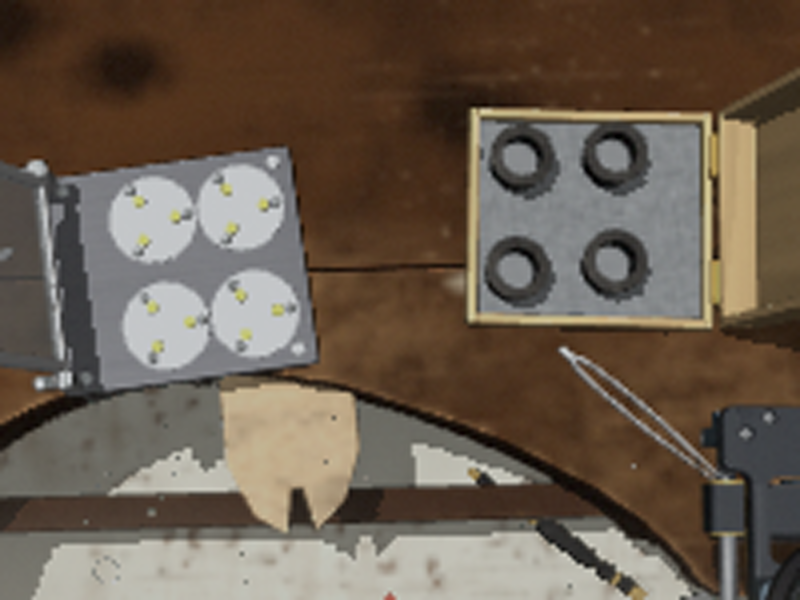

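View pics/s5.png

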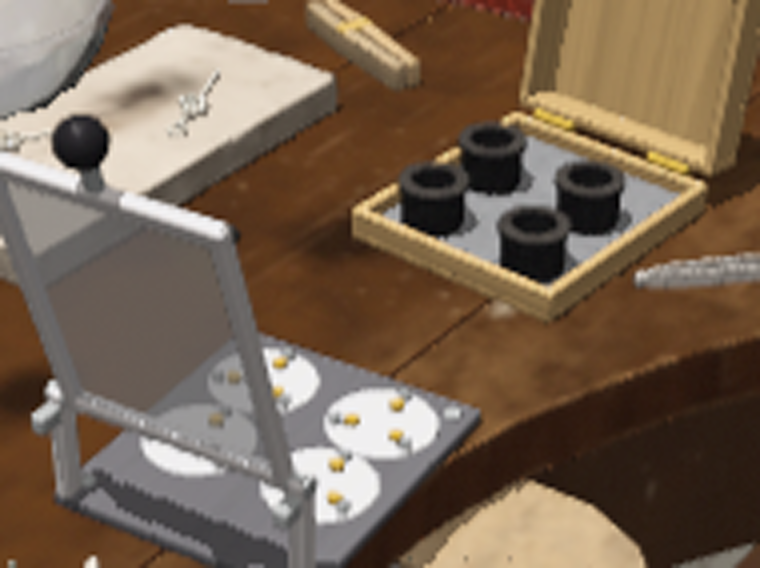

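Four loupes are in the case, with rims at crop (523,158), (615,157), (519,270) and (615,263). The lid and guard are open, and each nest's three brass pads are visible. Now I measure the pads and rims.

```bash
cat >> h.py <<'E'
def nests(t,fr=None):
    g=(t['frame'] if fr is None else fr).astype(int);big=cv2.resize(g.astype(np.uint8),None,fx=4,fy=4,interpolation=cv2.INTER_CUBIC).astype(int)
    m=((big[:,:,0]-big[:,:,2]>45)&(big[:,:,0]>110)).astype(np.uint8)
    b=blobs(t,m,(265*4,205*4,330*4,268*4),20)
    return np.array([onz(t,(c[0]+.5)/4-.5,(c[1]+.5)/4-.5,12)[:2] for st,c in b])
def loupes(t,z,box,fr=None,thr=75):
    g=(t['frame'] if fr is None else fr);big=cv2.resize(g,None,fx=4,fy=4,interpolation=cv2.INTER_CUBIC)
    m=cv2.morphologyEx((big.max(2)<thr).astype(np.uint8),cv2.MORPH_OPEN,np.ones((5,5),np.uint8))
    out=[]
    for st,c in blobs(t,m,[4*v for v in box],400):
        out.append((st,np.round(c,0).tolist()))
    return out
E
python3 - <<'E'
from h import *
t,s=grab('top'),grab('side')
P=nests(t);print(len(P));
from scipy.cluster.vq import kmeans2
if len(P)==12:
    init=np.array([[634,92],[641,31],[570,80],[576,26.]])
    c,l=kmeans2(P,init,minit='matrix');
    for k in range(4):
        q=P[l==k];print(k,len(q),np.round(q.mean(0),1),np.round(np.linalg.norm(q-q.mean(0),axis=1),1))
else: print(np.round(P,1))
r=8.0*4
for o in loupes(t,36,(368,197,430,252)):
    x,y,w,h,a=o[0];u,v=x+w-r,y+r
    print(o, 'rim',np.round(onz(t,(u)/4-.4,(v)/4-.4,36),1),np.round(onz(t,(x+w/2)/4-.4,(y+h/2)/4-.4,22),1))
for p in [(493,145),(434,186),(590,183),(533,228)]: print('side rim',np.round(onz(s,235+p[0]/4-.4,150+p[1]/4-.4,36),1))
E
```

```text
15
[[651.5  40.6]
 [645.3  96. ]
 [641.2  17.5]
 [635.2  73.1]
 [626.6  37.9]
 [620.7  93.5]
 [590.  -14.3]
 [583.9  33.5]
 [578.   88.8]
 [573.7  10.5]
 [567.9  65.8]
 [559.   30.6]
 [553.1  86.3]
 [533.5  -9.3]
 [524.6  12.2]]
([1490, 801, 67, 77, 2334], [1524.0, 839.0]) rim [ 663.5 -145.3   36. ] [ 662.3 -146.1   22. ]
([1582, 802, 66, 72, 2519], [1615.0, 835.0]) rim [ 661.1 -201.2   36. ] [ 661.4 -203.    22. ]
([1581, 911, 67, 67, 2347], [1616.0, 945.0]) rim [ 593.3 -197.5   36. ] [ 594.4 -199.1   22. ]
([1485, 917, 68, 69, 2232], [1520.0, 950.0]) rim [ 591.4 -139.4   36. ] [ 591.8 -139.9   22. ]
side rim [ 657.4 -195.8   36. ]
side rim [ 656.9 -138.1   36. ]
side rim [ 591.1 -192.7   36. ]
side rim [ 589.7 -134.    36. ]
```

{"op": "send_rows", "data": {
  "grip": [0.35,0.35,0.35,0.35,0.35,0.35,0.35,0.35],
  "xyz": [
    [0.03,0.01,0],
    [0.06,0.02,0],
    [0.09,0.03,-0.01],
    [0.12,0.045,-0.04],
    [0.15,0.06,-0.07],
    [0.175,0.07,-0.1],
    [0.19,0.078,-0.13],
    [0.194,0.078,-0.14]
  ],
  "yaw": [0,0,0,0,0,0,0,0]
}}

```text
time_s: 11.52
ee_pos: [595.5, -138.7, 91.7]
ee_rot: [-179.6, -0.1, 87.4]
force: [-1.2, -0.0, 0.3]
gripper_width: 61.6
gripper_force: 0.0
```

{"op": "send_rows", "data": {
  "grip": [0.35,0.35,0.35,0.35,0.35,0.35],
  "xyz": [
    [0,0,0],
    [0,0,0],
    [0,0,0],
    [0,0,0],
    [0,0,0],
    [0,0,0]
  ],
  "yaw": [0,0,0,0,0,0]
}}

```text
time_s: 12.02
ee_pos: [594.5, -142.0, 100.1]
ee_rot: [179.8, 0.0, 87.2]
force: [-0.3, 0.1, -0.1]
gripper_width: 61.6
gripper_force: 0.0
```

Run:
```python
from h import *
E=[]
for i in range(4): s=grab('side');x=env.state();E.append(x['ee_pos'])
print(np.round(E,1),x['ee_rot'],x['gripper_width'])
S=lambda p:(235+p[0]/4-.4,150+p[1]/4-.4)
for n,q in dict(D=[(398,404),(351,420),(397,436)],B=[(280,363),(233,378),(278,397)]).items():
    print(n,np.round(np.mean([onz(s,*S(p),12) for p in q],0),1))
crop(s,255,120,415,240,5,'s6.png')
```

```text
[[ 594.4 -141.9   99.8]
 [ 594.3 -141.7   99.5]
 [ 594.3 -141.6   99.2]
 [ 594.3 -141.6   99. ]] [1.79948653e+02 9.83201128e-03 8.72224522e+01] 61.55726522059186
D [570.2  24.9  12. ]
B [636.7  33.4  12. ]
```

View pics/s6.png

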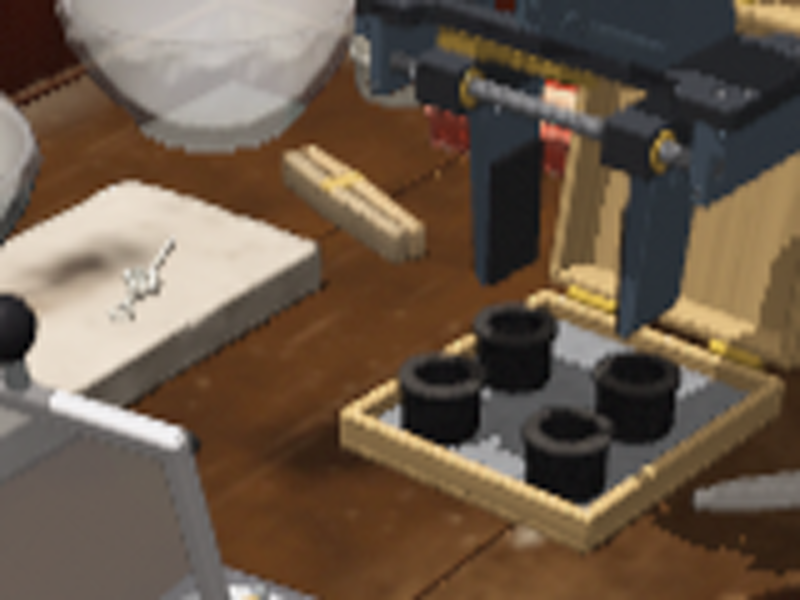

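The side view shows the gripper above the near-left loupe, whose rim is centred at crop (567,430). Top and side agree to about 3 mm, so I descend and grip.

{"op": "send_rows", "data": {
  "grip": [0.35,0.35,0.35,0.35,0.35,0.35,0.35],
  "xyz": [
    [-0.003,0.002,-0.015],
    [-0.003,0.002,-0.035],
    [-0.003,0.002,-0.055],
    [-0.003,0.002,-0.07],
    [-0.003,0.002,-0.077],
    [-0.003,0.002,-0.077],
    [-0.003,0.002,-0.077]
  ],
  "yaw": [0,0,0,0,0,0,0],
  "grip_force": 10
}}

```text
time_s: 12.8
ee_pos: [591.6, -139.4, 21.7]
ee_rot: [180.0, 0.0, 87.2]
force: [-0.2, -0.2, 0.2]
gripper_width: 61.7
gripper_force: 0.0
```

{"op": "send_rows", "data": {
  "grip": [0.1,0,-0.1,-0.2,-0.4,-0.4,-0.4,-0.4],
  "xyz": [
    [0,0,0],
    [0,0,0],
    [0,0,0],
    [0,0,0],
    [0,0,0],
    [0,0,0],
    [0,0,0],
    [0,0,0]
  ],
  "yaw": [0,0,0,0,0,0,0,0]
}}

```text
time_s: 13.47
ee_pos: [591.9, -139.5, 22.2]
ee_rot: [179.9, 0.0, 87.2]
force: [0.2, 0.4, 6.9]
gripper_width: 38.5
gripper_force: 10.0
```

{"op": "send_rows", "data": {
  "grip": [-0.4,-0.4,-0.4],
  "xyz": [
    [0,0,0],
    [0,0,0],
    [0,0,0]
  ],
  "yaw": [0,0,0]
}}

```text
time_s: 13.72
ee_pos: [592.0, -139.5, 22.2]
ee_rot: [179.9, 0.0, 87.2]
force: [-0.2, 0.7, 5.8]
gripper_width: 38.3
gripper_force: 10.0
```

{"op": "send_rows", "data": {
  "grip": [-0.4,-0.4,-0.4,-0.4,-0.4,-0.4,-0.4,-0.4],
  "xyz": [
    [0,0,0.02],
    [0,0,0.045],
    [0,0.015,0.065],
    [-0.003,0.045,0.07],
    [-0.008,0.08,0.07],
    [-0.013,0.115,0.07],
    [-0.018,0.145,0.06],
    [-0.02,0.164,0.05]
  ],
  "yaw": [0,0,1,3,5,7,9,9]
}}

```text
time_s: 14.38
ee_pos: [570.2, 27.2, 71.3]
ee_rot: [-180.0, -0.0, 96.4]
force: [-0.3, 0.1, -0.8]
gripper_width: 38.2
gripper_force: 10.0
```

{"op": "send_rows", "data": {
  "grip": [-0.4,-0.4,-0.4,-0.4,-0.4],
  "xyz": [
    [0,0,-0.02],
    [0,0,-0.03],
    [0,0,-0.03],
    [0,0,-0.03],
    [0,0,-0.03]
  ],
  "yaw": [0,0,0,0,0]
}}

```text
time_s: 14.8
ee_pos: [571.9, 23.9, 41.9]
ee_rot: [179.9, 0.0, 96.2]
force: [-0.2, -0.2, -0.1]
gripper_width: 38.4
gripper_force: 10.0
```

Run:
```python
from h import *
E=[]
for i in range(4): s=grab('side');x=env.state();E.append(x['ee_pos'])
print(np.round(E,1),x['ee_rot'],x['gripper_width'],x['force'])
crop(s,255,180,375,280,6,'s7.png');np.save('s7.npy',s['frame'])
crop(grab('top'),250,170,450,320,4,'t7.png')
S=lambda p:(235+p[0]/4-.4,150+p[1]/4-.4)
print('D in s7',np.round([(np.array(S(p))-(255,180)+.4)*6 for p in [(398,404),(351,420),(397,436)]]))
```

```text
[[572.1  23.9  42.2]
 [572.1  24.   42.3]
 [572.   24.1  42.3]
 [571.9  24.1  42.2]] [1.79907543e+02 7.18145372e-03 9.61886354e+01] 38.35330860389414 [-0.36247872  0.62506387 -0.82469346]
D in s7 [[477. 426.]
 [407. 450.]
 [476. 474.]]
```

View pics/s7.png

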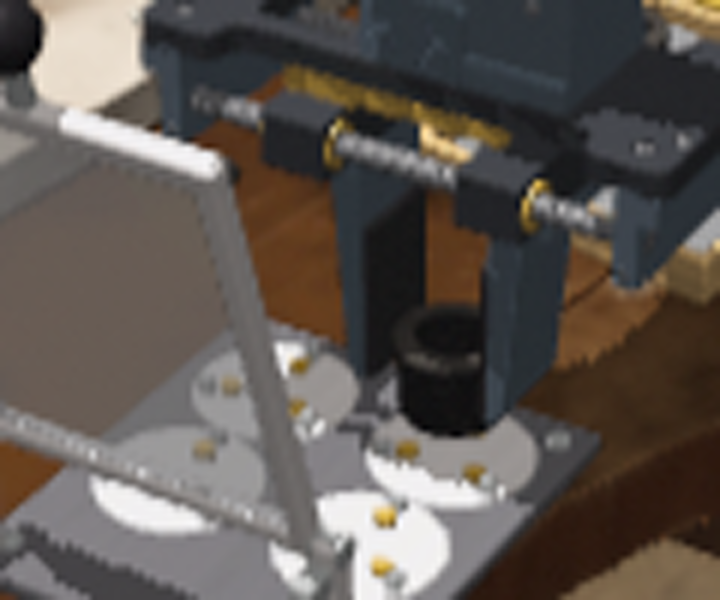

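The held loupe's barrel is at crop x 400–~510, bottom at about 436. The prediction over nest D (pad mean (453,450)) is left edge 398 and bottom 439, so it is aligned within 1 mm. I lower it.

{"op": "send_rows", "data": {
  "grip": [-0.4,-0.4,-0.4,-0.4,-0.4,-0.4],
  "xyz": [
    [0,0.0005,-0.004],
    [0,0.0005,-0.008],
    [0,0.0005,-0.012],
    [0,0.0005,-0.015],
    [0,0.0005,-0.016],
    [0,0.0005,-0.016]
  ],
  "yaw": [0,0,0,0,0,0]
}}

```text
time_s: 15.55
ee_pos: [570.9, 25.2, 25.9]
ee_rot: [-180.0, -0.0, 96.2]
force: [-2.1, 0.2, 5.5]
gripper_width: 38.2
gripper_force: 10.0
```

{"op": "send_rows", "data": {
  "grip": [-0.1,0,0.1,0.2,0.2,0.2],
  "xyz": [
    [0,0,0],
    [0,0,0],
    [0,0,0],
    [0,0,0],
    [0,0,0],
    [0,0,0]
  ],
  "yaw": [0,0,0,0,0,0]
}}

```text
time_s: 16.05
ee_pos: [571.3, 25.1, 25.2]
ee_rot: [-180.0, 0.0, 96.2]
force: [1.0, 0.3, -0.1]
gripper_width: 54.9
gripper_force: 0.0
```

{"op": "send_rows", "data": {
  "grip": [0.2,0.2,0.2,0.2,0.3,0.35,0.35,0.35],
  "xyz": [
    [0,0,0.015],
    [0,0,0.035],
    [0,0,0.065],
    [0,-0.01,0.085],
    [0.005,-0.04,0.095],
    [0.01,-0.08,0.095],
    [0.015,-0.115,0.095],
    [0.018,-0.145,0.095]
  ],
  "yaw": [0,0,0,0,-2,-4,-6,-9]
}}

```text
time_s: 16.72
ee_pos: [589.8, -122.0, 120.9]
ee_rot: [179.9, 0.0, 87.1]
force: [0.5, 0.1, 0.1]
gripper_width: 61.7
gripper_force: 0.0
```

Run:
```python
from h import *
s=grab('side');t=grab('top');x=env.state();print(x['ee_pos'],x['ee_rot'])
a=s['frame'][180:280,255,:]
crop(s,255,180,415,280,5,'s8.png');crop(t,250,190,450,290,4,'t8.png')
A=cv2.imread('pics/s8.png');B=cv2.imread('pics/t8.png');cv2.imwrite('pics/c8.png',np.vstack([cv2.resize(A,(480,300)),cv2.resize(B,(480,240))]))
```

```text
[ 589.80430717 -124.06573049  120.38512884] [1.79929705e+02 9.46426231e-02 8.69466539e+01]
```

View pics/c8.png

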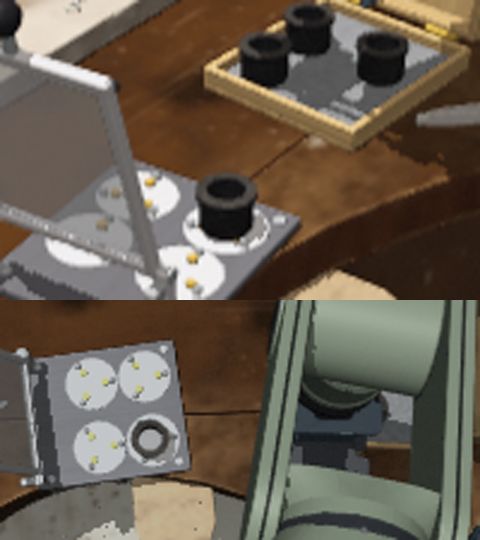

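Loupe 1 stands in nest D and looks level. The other three are unmoved in the case. A quick numeric check, then on to the next.

```bash
cat >> h.py <<'E'
def rim(f,box,z,thr=75,k=4):
    """least-squares ellipse on the convex hull of the dark blob's upper outline -> rim centre at height z"""
    x0,y0,x1,y1=box;g=cv2.resize(f['frame'][y0:y1,x0:x1],None,fx=k,fy=k,interpolation=cv2.INTER_CUBIC)
    m=cv2.morphologyEx((g.max(2)<thr).astype(np.uint8),cv2.MORPH_OPEN,np.ones((5,5),np.uint8))
    cs=cv2.findContours(m,cv2.RETR_EXTERNAL,cv2.CHAIN_APPROX_NONE)[0];c=max(cs,key=cv2.contourArea);x,y,w,h=cv2.boundingRect(c)
    tx=lambda u,v:(x0+(u+.5)/k-.5,y0+(v+.5)/k-.5)
    return (x,y,w,h),tx,m
E
python3 - <<'E'
from h import *
t,s=grab('top'),grab('side')
(b,tx,m)=rim(t,(298,222,325,253),40);x,y,w,h=b
R=19.5*t['fx']/1085*4
print('top',b,R,'rim by top/mid-x',np.round(onz(t,*tx(x+w/2,y+R),40),1))
(b,tx,m)=rim(s,(315,232,350,268),40);x,y,w,h=b
a=w/2; print('side',b,'rim',np.round(onz(s,*tx(x+w/2,y+a*.57),40),1), 'expected px',np.round(proj(s,(570.2,24.9,40)),1),tx(x+w/2,y+a*.57))
c=np.array([proj(s,(570.2+19.5*np.cos(q),24.9+19.5*np.sin(q),40)) for q in np.arange(0,6.3,.1)]);print('exp rim bbox',c.min(0),c.max(0),'obs',tx(x,y),tx(x+w,y))
print(env.state()['ee_pos'])
E
```

```text
top (30, 74, 58, 50) 32.19264687956405 rim by top/mid-x [568.1  26.2  40. ]
side (22, 51, 79, 61) rim [556.3  44.1  40. ] expected px [330.2 242.7] (330.0, 250.00375)
exp rim bbox [319.8865637  236.80610608] [340.51004529 248.69117655] obs (320.125, 244.375) (339.875, 244.375)
[ 589.01563869 -120.32290252  120.10078043]
```

{"op": "send_rows", "data": {
  "grip": [0.35,0.35,0.35,0.35,0.35,0.35],
  "xyz": [
    [0.025,-0.008,0],
    [0.05,-0.016,-0.01],
    [0.07,-0.024,-0.03],
    [0.073,-0.025,-0.05],
    [0.073,-0.025,-0.05],
    [0.073,-0.025,-0.05]
  ],
  "yaw": [0,0,0,0,0,0]
}}

```text
time_s: 17.42
ee_pos: [661.1, -143.2, 69.0]
ee_rot: [-179.8, -0.1, 87.3]
force: [-0.9, 0.3, 0.7]
gripper_width: 61.7
gripper_force: 0.0
```

{"op": "send_rows", "data": {
  "grip": [0.35,0.35,0.35,0.35],
  "xyz": [
    [0,0,0],
    [0,0,0],
    [0,0,0],
    [0,0,0]
  ],
  "yaw": [0,0,0,0]
}}

```text
time_s: 17.75
ee_pos: [662.5, -144.7, 71.8]
ee_rot: [179.9, 0.0, 87.3]
force: [-0.2, 0.2, -0.0]
gripper_width: 61.7
gripper_force: 0.0
```

{"op": "send_rows", "data": {
  "grip": [0.35,0.35,0.35,0.35,0.35,0.35],
  "xyz": [
    [0,-0.001,-0.015],
    [0,-0.001,-0.035],
    [0,-0.001,-0.047],
    [0,-0.001,-0.05],
    [0,-0.001,-0.05],
    [0,-0.001,-0.05]
  ],
  "yaw": [0,0,0,0,0,0]
}}

```text
time_s: 18.25
ee_pos: [662.9, -146.0, 21.1]
ee_rot: [179.9, 0.0, 87.2]
force: [-0.2, 0.1, 0.6]
gripper_width: 61.7
gripper_force: 0.0
```

{"op": "send_rows", "data": {
  "grip": [0.1,0,-0.1,-0.2,-0.4,-0.4,-0.4,-0.4],
  "xyz": [
    [0,0,0],
    [0,0,0],
    [0,0,0],
    [0,0,0],
    [0,0,0],
    [0,0,0],
    [0,0,0],
    [0,0,0]
  ],
  "yaw": [0,0,0,0,0,0,0,0]
}}

```text
time_s: 18.92
ee_pos: [662.7, -145.9, 20.9]
ee_rot: [179.9, 0.0, 87.2]
force: [0.3, 0.3, 2.8]
gripper_width: 38.3
gripper_force: 10.0
```

{"op": "send_rows", "data": {
  "grip": [-0.4,-0.4,-0.4],
  "xyz": [
    [0,0,0],
    [0,0,0],
    [0,0,0]
  ],
  "yaw": [0,0,0]
}}

```text
time_s: 19.17
ee_pos: [662.7, -146.0, 20.9]
ee_rot: [179.9, 0.0, 87.2]
force: [0.5, -0.5, 5.4]
gripper_width: 38.0
gripper_force: 10.0
```

{"op": "send_rows", "data": {
  "grip": [-0.4,-0.4,-0.4,-0.4,-0.4,-0.4,-0.4,-0.4],
  "xyz": [
    [0,0,0.02],
    [0,0,0.045],
    [0,0.015,0.065],
    [-0.003,0.05,0.07],
    [-0.008,0.085,0.07],
    [-0.013,0.12,0.07],
    [-0.019,0.155,0.06],
    [-0.023,0.178,0.05]
  ],
  "yaw": [0,0,1,3,5,7,9,9]
}}

```text
time_s: 19.83
ee_pos: [638.3, 35.1, 70.0]
ee_rot: [-180.0, -0.1, 96.4]
force: [0.4, -0.5, -1.2]
gripper_width: 37.9
gripper_force: 10.0
```

{"op": "send_rows", "data": {
  "grip": [-0.4,-0.4,-0.4,-0.4,-0.4,-0.4],
  "xyz": [
    [0,0,-0.02],
    [0,0,-0.03],
    [0,0,-0.03],
    [0,0,-0.03],
    [0,0,-0.03],
    [0,0,-0.03]
  ],
  "yaw": [0,0,0,0,0,0]
}}

```text
time_s: 20.33
ee_pos: [640.2, 31.2, 41.3]
ee_rot: [179.9, 0.0, 96.2]
force: [-1.0, -0.2, -1.0]
gripper_width: 38.2
gripper_force: 10.0
```

Run:
```python
from h import *
E=[]
for i in range(3): s=grab('side');x=env.state();E.append(x['ee_pos'])
print(np.round(E,1),x['ee_rot'],x['gripper_width'])
crop(s,255,170,375,270,6,'s9.png')
z=x['ee_pos'][2]-12.9
def ex(cx,cy,r,z):
  c=np.array([proj(s,(cx+r*np.cos(q),cy+r*np.sin(q),z)) for q in np.arange(0,6.3,.1)])
  return np.round((np.r_[c.min(0),c.max(0)]-[255,170,255,170]+.4)*6)
print('expect barrel foot bbox over nest B (side est)',ex(636.7,33.4,17.5,z),'top est',ex(639.8,32,17.5,z),'rim',ex(636.7,33.4,19.5,z+28))
```

```text
[[640.1  31.4  41.4]
 [640.   31.5  41.3]
 [639.8  31.6  41.2]] [1.79914676e+02 6.67570000e-03 9.61917536e+01] 37.97483997455987
expect barrel foot bbox over nest B (side est) [221. 378. 328. 439.] top est [216. 373. 323. 434.] rim [211. 303. 333. 370.]
```

View pics/s9.png

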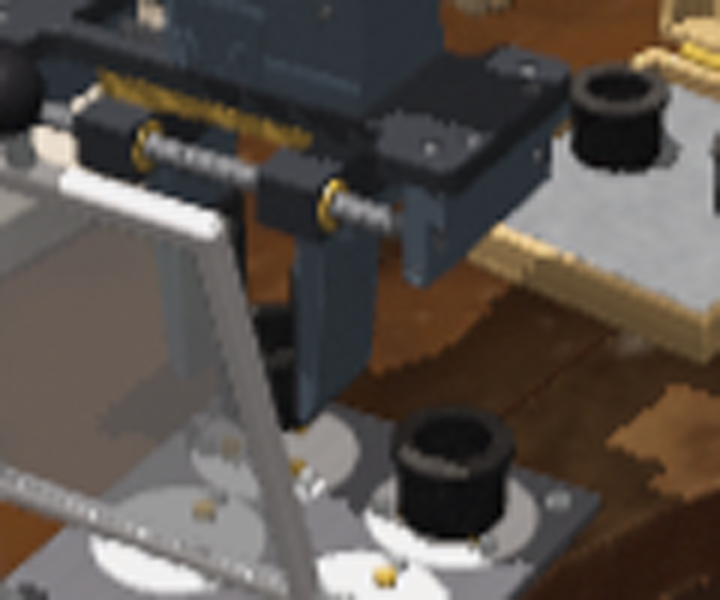

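The seated loupe is level in nest D. The held one is mostly hidden by the guard frame but fits the expectation, so I lower it by the calibrated numbers.

{"op": "send_rows", "data": {
  "grip": [-0.4,-0.4,-0.4,-0.4,-0.4,-0.4],
  "xyz": [
    [0,0.0005,-0.004],
    [0,0.0005,-0.008],
    [0,0.0005,-0.012],
    [0,0.0005,-0.015],
    [0,0.0005,-0.0165],
    [0,0.0005,-0.0165]
  ],
  "yaw": [0,0,0,0,0,0]
}}

```text
time_s: 20.98
ee_pos: [638.9, 32.6, 24.7]
ee_rot: [-180.0, 0.0, 96.2]
force: [-3.0, -0.0, 6.5]
gripper_width: 38.1
gripper_force: 10.0
```

{"op": "send_rows", "data": {
  "grip": [-0.1,0,0.1,0.2,0.2,0.2],
  "xyz": [
    [0,0,0],
    [0,0,0],
    [0,0,0],
    [0,0,0],
    [0,0,0],
    [0,0,0]
  ],
  "yaw": [0,0,0,0,0,0]
}}

```text
time_s: 21.48
ee_pos: [639.3, 32.6, 23.7]
ee_rot: [-180.0, -0.0, 96.2]
force: [0.3, 0.5, -0.4]
gripper_width: 54.9
gripper_force: 0.0
```

{"op": "send_rows", "data": {
  "grip": [0.2,0.2,0.2,0.2,0.3,0.35,0.35,0.35],
  "xyz": [
    [0,0,0.015],
    [0,0,0.035],
    [0,0,0.065],
    [0,-0.015,0.085],
    [0.005,-0.05,0.095],
    [0.01,-0.09,0.095],
    [0.015,-0.13,0.095],
    [0.02,-0.17,0.095]
  ],
  "yaw": [0,0,0,0,-2,-4,-6,-9]
}}

```text
time_s: 22.15
ee_pos: [659.5, -138.8, 119.5]
ee_rot: [179.9, 0.0, 87.2]
force: [-0.2, 1.1, -0.7]
gripper_width: 62.0
gripper_force: 0.0
```

{"op": "send_rows", "data": {
  "grip": [0.35,0.35,0.35,0.35,0.35,0.35],
  "xyz": [
    [0.001,-0.03,-0.005],
    [0.001,-0.057,-0.03],
    [0.001,-0.064,-0.05],
    [0.001,-0.064,-0.05],
    [0.001,-0.064,-0.05],
    [0.001,-0.064,-0.05]
  ],
  "yaw": [0,0,0,0,0,0]
}}

```text
time_s: 22.65
ee_pos: [661.0, -200.6, 69.9]
ee_rot: [179.9, -0.0, 87.3]
force: [0.0, -0.2, -0.0]
gripper_width: 61.5
gripper_force: 0.0
```

Run:
```python
from h import *
E=[]
for i in range(3): s=grab('side');x=env.state();E.append(x['ee_pos'])
print(np.round(E,1),x['ee_rot'],x['gripper_width'])
t=grab('top')
crop(s,255,130,415,280,4,'s10.png');crop(t,250,190,350,290,4,'t10.png')
A=cv2.imread('pics/s10.png');B=cv2.imread('pics/t10.png');cv2.imwrite('pics/c10.png',np.hstack([cv2.resize(A,(480,450)),cv2.resize(B,(320,320)).copy() if 0 else cv2.copyMakeBorder(cv2.resize(B,(320,320)),0,130,0,0,0)]))
```

```text
[[ 661.3 -200.4   70.5]
 [ 661.4 -200.4   70.7]
 [ 661.4 -200.4   70.7]] [1.79836143e+02 3.28646956e-02 8.73274888e+01] 61.5889469560079
```

View pics/c10.png

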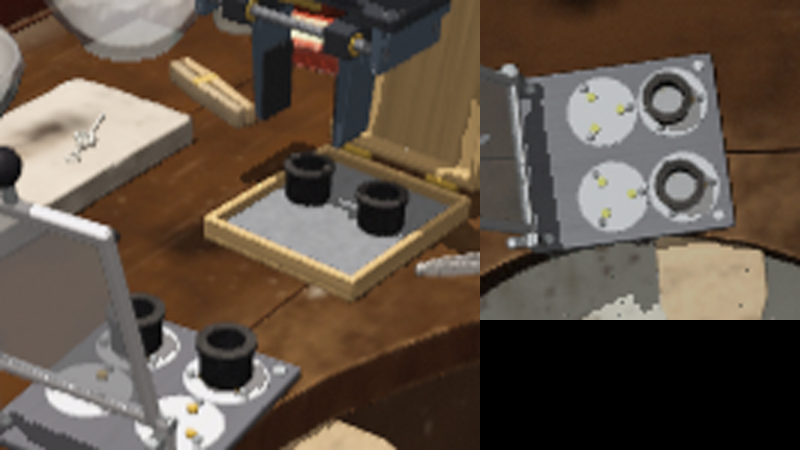

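Two loupes are seated, and in the top crop both rims are centred on their discs. Two remain at their places in the case. Next is the far-right one.

{"op": "send_rows", "data": {
  "grip": [0.35,0.35,0.35,0.35,0.35,0.35],
  "xyz": [
    [0,-0.0015,-0.015],
    [0,-0.0015,-0.035],
    [0,-0.0015,-0.046],
    [0,-0.0015,-0.049],
    [0,-0.0015,-0.049],
    [0,-0.0015,-0.049]
  ],
  "yaw": [0,0,0,0,0,0]
}}

```text
time_s: 23.35
ee_pos: [661.0, -202.8, 20.7]
ee_rot: [179.9, 0.0, 87.3]
force: [0.0, -1.5, 0.8]
gripper_width: 61.5
gripper_force: 0.0
```

{"op": "send_rows", "data": {
  "grip": [0.1,0,-0.1,-0.2,-0.4,-0.4,-0.4,-0.4],
  "xyz": [
    [0,0,0],
    [0,0,0],
    [0,0,0],
    [0,0,0],
    [0,0,0],
    [0,0,0],
    [0,0,0],
    [0,0,0]
  ],
  "yaw": [0,0,0,0,0,0,0,0]
}}

```text
time_s: 24.02
ee_pos: [660.8, -203.1, 20.5]
ee_rot: [179.9, 0.0, 87.2]
force: [1.0, -0.2, 3.4]
gripper_width: 38.1
gripper_force: 10.0
```

{"op": "send_rows", "data": {
  "grip": [-0.4,-0.4,-0.4],
  "xyz": [
    [0,0,0],
    [0,0,0],
    [0,0,0]
  ],
  "yaw": [0,0,0]
}}

```text
time_s: 24.27
ee_pos: [660.8, -203.0, 20.5]
ee_rot: [179.9, 0.0, 87.2]
force: [1.3, -0.8, 5.1]
gripper_width: 38.3
gripper_force: 10.0
```

{"op": "send_rows", "data": {
  "grip": [-0.4,-0.4,-0.4,-0.4,-0.4,-0.4,-0.4,-0.4],
  "xyz": [
    [0,0,0.02],
    [0,0,0.045],
    [0,0.01,0.07],
    [-0.003,0.04,0.08],
    [-0.008,0.075,0.08],
    [-0.012,0.11,0.08],
    [-0.016,0.145,0.08],
    [-0.02,0.18,0.08]
  ],
  "yaw": [0,0,1,3,5,7,9,9]
}}

```text
time_s: 24.93
ee_pos: [638.8, -21.4, 98.9]
ee_rot: [-179.8, -0.0, 96.3]
force: [0.1, -0.1, 0.3]
gripper_width: 38.2
gripper_force: 10.0
```

{"op": "send_rows", "data": {
  "grip": [-0.4,-0.4,-0.4,-0.4,-0.4,-0.4,-0.4,-0.4],
  "xyz": [
    [-0.003,0.035,0],
    [-0.005,0.07,-0.01],
    [-0.007,0.1,-0.025],
    [-0.007,0.1095,-0.045],
    [-0.007,0.1095,-0.058],
    [-0.007,0.1095,-0.058],
    [-0.007,0.1095,-0.058],
    [-0.007,0.1095,-0.058]
  ],
  "yaw": [0,0,0,0,0,0,0,0]
}}

```text
time_s: 25.6
ee_pos: [633.6, 86.2, 42.3]
ee_rot: [180.0, 0.0, 96.2]
force: [0.7, -0.4, 0.1]
gripper_width: 38.4
gripper_force: 10.0
```

Run:
```python
from h import *
E=[]
for i in range(4): s=grab('side');x=env.state();E.append(x['ee_pos'])
print(np.round(E,1),x['ee_rot'],x['gripper_width'],x['force'])
```

```text
[[633.9  86.1  42.8]
 [634.   86.1  42.9]
 [634.   86.1  43. ]
 [633.9  86.1  42.9]] [1.79897726e+02 1.83804247e-03 9.61897086e+01] 38.03640985812641 [ 1.00589776 -0.13573074  0.57852284]
```

{"op": "send_rows", "data": {
  "grip": [-0.4,-0.4,-0.4,-0.4,-0.4,-0.4,-0.4],
  "xyz": [
    [0,0.0005,-0.004],
    [0,0.0005,-0.008],
    [0,0.0005,-0.012],
    [0,0.0005,-0.015],
    [0,0.0005,-0.0175],
    [0,0.0005,-0.0185],
    [0,0.0005,-0.0185]
  ],
  "yaw": [0,0,0,0,0,0,0]
}}

```text
time_s: 26.38
ee_pos: [633.0, 87.1, 24.3]
ee_rot: [-180.0, 0.0, 96.2]
force: [-2.9, -0.4, 6.9]
gripper_width: 38.2
gripper_force: 10.0
```

{"op": "send_rows", "data": {
  "grip": [-0.1,0,0.1,0.2,0.2,0.2],
  "xyz": [
    [0,0,0],
    [0,0,0],
    [0,0,0],
    [0,0,0],
    [0,0,0],
    [0,0,0]
  ],
  "yaw": [0,0,0,0,0,0]
}}

```text
time_s: 26.88
ee_pos: [633.3, 87.1, 23.2]
ee_rot: [-180.0, -0.0, 96.2]
force: [-0.4, -0.4, 0.8]
gripper_width: 54.6
gripper_force: 0.0
```

{"op": "send_rows", "data": {
  "grip": [0.2,0.2,0.2,0.2,0.3,0.35,0.35,0.35],
  "xyz": [
    [0,0,0.015],
    [0,0,0.035],
    [0,0,0.065],
    [0,-0.015,0.085],
    [-0.005,-0.05,0.095],
    [-0.01,-0.09,0.095],
    [-0.015,-0.13,0.095],
    [-0.02,-0.17,0.095]
  ],
  "yaw": [0,0,0,0,-2,-4,-6,-9]
}}

```text
time_s: 27.55
ee_pos: [613.0, -84.2, 118.9]
ee_rot: [179.9, 0.0, 87.2]
force: [-0.1, -0.0, -0.8]
gripper_width: 61.5
gripper_force: 0.0
```

{"op": "send_rows", "data": {
  "grip": [0.35,0.35,0.35,0.35,0.35,0.35,0.35,0.35],
  "xyz": [
    [-0.005,-0.035,0],
    [-0.01,-0.07,-0.01],
    [-0.015,-0.1,-0.03],
    [-0.02,-0.115,-0.05],
    [-0.02,-0.115,-0.05],
    [-0.02,-0.115,-0.05],
    [-0.02,-0.115,-0.05],
    [-0.02,-0.115,-0.05]
  ],
  "yaw": [0,0,0,0,0,0,0,0]
}}

```text
time_s: 28.22
ee_pos: [594.5, -196.9, 69.7]
ee_rot: [179.9, 0.0, 87.3]
force: [-0.2, 0.2, 0.6]
gripper_width: 61.3
gripper_force: 0.0
```

Run:
```python
from h import *
E=[]
for i in range(3): s=grab('side');x=env.state();E.append(x['ee_pos'])
print(np.round(E,1),x['ee_rot'],x['gripper_width'])
t=grab('top')
crop(s,255,130,415,280,4,'s11.png');crop(t,250,190,350,290,4,'t11.png')
A=cv2.imread('pics/s11.png');B=cv2.imread('pics/t11.png');cv2.imwrite('pics/c11.png',np.hstack([cv2.resize(A,(480,450)),cv2.copyMakeBorder(cv2.resize(B,(320,320)),0,130,0,0,0)]))
```

```text
[[ 594.5 -196.8   69.7]
 [ 594.4 -196.9   69.6]
 [ 594.2 -196.9   69.5]] [1.79890147e+02 2.51736685e-02 8.73332800e+01] 61.60684985044618
```

View pics/c11.png

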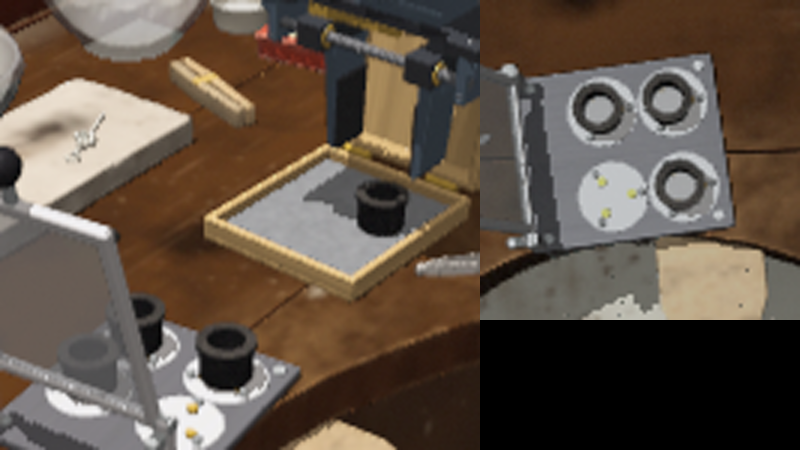

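Three loupes are seated. The last one is unmoved in the case.

{"op": "send_rows", "data": {
  "grip": [0.35,0.35,0.35,0.35,0.35,0.35],
  "xyz": [
    [-0.0005,-0.0015,-0.015],
    [-0.0005,-0.0015,-0.035],
    [-0.0005,-0.0015,-0.046],
    [-0.0005,-0.0015,-0.048],
    [-0.0005,-0.0015,-0.048],
    [-0.0005,-0.0015,-0.048]
  ],
  "yaw": [0,0,0,0,0,0]
}}

```text
time_s: 28.92
ee_pos: [593.4, -199.4, 21.0]
ee_rot: [179.9, 0.0, 87.3]
force: [-0.8, 0.2, 0.4]
gripper_width: 61.7
gripper_force: 0.0
```

{"op": "send_rows", "data": {
  "grip": [0.1,0,-0.1,-0.2,-0.4,-0.4,-0.4,-0.4],
  "xyz": [
    [0,0,0],
    [0,0,0],
    [0,0,0],
    [0,0,0],
    [0,0,0],
    [0,0,0],
    [0,0,0],
    [0,0,0]
  ],
  "yaw": [0,0,0,0,0,0,0,0]
}}

```text
time_s: 29.58
ee_pos: [593.4, -199.6, 21.0]
ee_rot: [179.9, 0.0, 87.2]
force: [0.7, -0.4, 4.0]
gripper_width: 37.9
gripper_force: 10.0
```

{"op": "send_rows", "data": {
  "grip": [-0.4,-0.4,-0.4],
  "xyz": [
    [0,0,0],
    [0,0,0],
    [0,0,0]
  ],
  "yaw": [0,0,0]
}}

```text
time_s: 29.83
ee_pos: [593.3, -199.6, 21.0]
ee_rot: [179.9, 0.0, 87.2]
force: [-0.4, 1.0, 6.2]
gripper_width: 38.3
gripper_force: 10.0
```

{"op": "send_rows", "data": {
  "grip": [-0.4,-0.4,-0.4,-0.4,-0.4,-0.4,-0.4,-0.4],
  "xyz": [
    [0,0,0.02],
    [0,0,0.045],
    [0,0.01,0.07],
    [-0.003,0.04,0.08],
    [-0.008,0.075,0.08],
    [-0.012,0.11,0.08],
    [-0.016,0.145,0.08],
    [-0.02,0.18,0.08]
  ],
  "yaw": [0,0,1,3,5,7,9,9]
}}

```text
time_s: 30.5
ee_pos: [571.5, -18.0, 99.7]
ee_rot: [-179.9, -0.0, 96.3]
force: [1.0, -0.5, -0.4]
gripper_width: 38.6
gripper_force: 10.0
```

{"op": "send_rows", "data": {
  "grip": [-0.4,-0.4,-0.4,-0.4,-0.4,-0.4,-0.4,-0.4],
  "xyz": [
    [-0.003,0.035,0],
    [-0.005,0.065,-0.01],
    [-0.007,0.09,-0.025],
    [-0.007,0.099,-0.045],
    [-0.007,0.099,-0.058],
    [-0.007,0.099,-0.058],
    [-0.007,0.099,-0.058],
    [-0.007,0.099,-0.058]
  ],
  "yaw": [0,0,0,0,0,0,0,0]
}}

```text
time_s: 31.17
ee_pos: [566.1, 79.3, 42.8]
ee_rot: [180.0, 0.0, 96.2]
force: [-0.7, 0.2, -0.7]
gripper_width: 38.1
gripper_force: 10.0
```

Run:
```python
from h import *
E=[]
for i in range(4): s=grab('side');x=env.state();E.append(x['ee_pos'])
print(np.round(E,1),x['ee_rot'],x['gripper_width'],x['force'])
```

```text
[[566.4  79.2  43.2]
 [566.5  79.2  43.3]
 [566.5  79.2  43.4]
 [566.4  79.2  43.3]] [1.79898898e+02 4.70084021e-04 9.61907170e+01] 38.1116856838051 [0.23775442 0.22815061 0.31190491]
```

{"op": "send_rows", "data": {
  "grip": [-0.4,-0.4,-0.4,-0.4,-0.4,-0.4,-0.4],
  "xyz": [
    [0,0.0005,-0.004],
    [0,0.0005,-0.008],
    [0,0.0005,-0.012],
    [0,0.0005,-0.015],
    [0,0.0005,-0.0175],
    [0,0.0005,-0.0185],
    [0,0.0005,-0.0185]
  ],
  "yaw": [0,0,0,0,0,0,0]
}}

```text
time_s: 31.95
ee_pos: [565.5, 80.1, 24.7]
ee_rot: [-180.0, 0.0, 96.2]
force: [-2.0, -0.7, 6.1]
gripper_width: 37.8
gripper_force: 10.0
```

{"op": "send_rows", "data": {
  "grip": [-0.1,0,0.1,0.2,0.2,0.2],
  "xyz": [
    [0,0,0],
    [0,0,0],
    [0,0,0],
    [0,0,0],
    [0,0,0],
    [0,0,0]
  ],
  "yaw": [0,0,0,0,0,0]
}}

```text
time_s: 32.45
ee_pos: [565.8, 80.1, 23.7]
ee_rot: [-180.0, 0.0, 96.2]
force: [-0.4, -0.5, 0.8]
gripper_width: 55.1
gripper_force: 0.0
```

{"op": "send_rows", "data": {
  "grip": [0.2,0.2,0.2,0.2,0.1,0,0,0],
  "xyz": [
    [0,0,0.015],
    [0,0,0.035],
    [0,0,0.065],
    [0,-0.015,0.095],
    [-0.002,-0.05,0.125],
    [0,-0.085,0.155],
    [0.01,-0.115,0.18],
    [0.02,-0.145,0.2]
  ],
  "yaw": [0,0,0,0,-2,-4,-6,-9]
}}

```text
time_s: 33.12
ee_pos: [584.7, -63.4, 224.5]
ee_rot: [179.9, -0.0, 87.2]
force: [-0.0, -0.2, -0.1]
gripper_width: 45.6
gripper_force: 0.0
```

{"op": "send_rows", "data": {
  "grip": [0,0,0,0,0,0,0,0],
  "xyz": [
    [0.005,-0.035,0.005],
    [0.01,-0.07,0.01],
    [0.015,-0.1,0.015],
    [0.02,-0.13,0.02],
    [0.02,-0.15,0.02],
    [0.02,-0.15,0.02],
    [0.02,-0.15,0.02],
    [0.02,-0.15,0.02]
  ],
  "yaw": [0,0,0,0,0,0,0,0]
}}

```text
time_s: 33.78
ee_pos: [604.8, -211.7, 241.9]
ee_rot: [-180.0, -0.1, 87.2]
force: [0.0, -0.0, -0.3]
gripper_width: 45.9
gripper_force: 0.0
```

Run:
```python
from h import *
E=[]
for i in range(3): s=grab('side');x=env.state();E.append(x['ee_pos'])
print(np.round(E,1),x['ee_rot'],x['gripper_width'])
t=grab('top')
crop(s,235,90,435,270,4,'s12.png');crop(t,250,190,350,290,4,'t12.png')
A=cv2.imread('pics/s12.png');B=cv2.imread('pics/t12.png');cv2.imwrite('pics/c12.png',np.hstack([cv2.resize(A,(480,432)),cv2.copyMakeBorder(cv2.resize(B,(320,320)),0,112,0,0,0)]))
```

```text
[[ 604.8 -211.3  242. ]
 [ 604.9 -211.2  242.1]
 [ 605.  -211.1  242.2]] [-1.79993773e+02 -2.05353677e-02  8.73229382e+01] 45.504589930579805
```

View pics/c12.png

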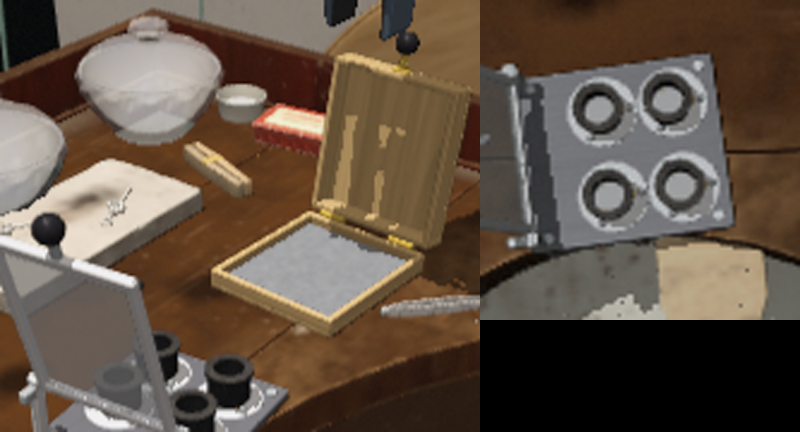

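All four loupes stand centred in their nests, the case is empty and the guard is open. Now I grip the lid knob at about (620,−309,195).

{"op": "send_rows", "data": {
  "grip": [0,0,0,0,0,0,0],
  "xyz": [
    [0.005,-0.035,0],
    [0.01,-0.07,0],
    [0.0155,-0.0985,0],
    [0.0155,-0.0985,0],
    [0.0155,-0.0985,0],
    [0.0155,-0.0985,0],
    [0.0155,-0.0985,0]
  ],
  "yaw": [0,0,0,0,0,0,0]
}}

```text
time_s: 34.57
ee_pos: [620.6, -309.4, 242.4]
ee_rot: [180.0, -0.0, 87.3]
force: [0.3, -0.0, 0.6]
gripper_width: 45.7
gripper_force: 0.0
```

{"op": "send_rows", "data": {
  "grip": [0,0,0,0,0,0],
  "xyz": [
    [0,0,-0.02],
    [0,0,-0.04],
    [0,0,-0.053],
    [0,0,-0.056],
    [0,0,-0.056],
    [0,0,-0.056]
  ],
  "yaw": [0,0,0,0,0,0]
}}

```text
time_s: 35.07
ee_pos: [621.0, -310.3, 187.3]
ee_rot: [179.9, 0.0, 87.3]
force: [0.8, 0.8, 0.8]
gripper_width: 45.6
gripper_force: 0.0
```

{"op": "send_rows", "data": {
  "grip": [-0.3,-0.6,-1,-1,-1,-1,-1],
  "xyz": [
    [0,0,0],
    [0,0,0],
    [0,0,0],
    [0,0,0],
    [0,0,0],
    [0,0,0],
    [0,0,0]
  ],
  "yaw": [0,0,0,0,0,0,0],
  "grip_force": 12
}}

```text
time_s: 35.65
ee_pos: [620.4, -311.0, 186.8]
ee_rot: [180.0, 0.0, 87.2]
force: [-1.3, 0.6, 3.9]
gripper_width: 20.8
gripper_force: 12.0
```

{"op": "send_rows", "data": {
  "grip": [-1,-1,-1,-1,-1,-1,-1,-1],
  "xyz": [
    [0.0012,0.025,0.0044],
    [0.0024,0.0502,0.0053],
    [0.0035,0.0751,0.0027],
    [0.0047,0.0995,-0.0034],
    [0.0058,0.1229,-0.0129],
    [0.0068,0.1446,-0.0254],
    [0.0077,0.1644,-0.0409],
    [0.0086,0.1819,-0.059]
  ],
  "yaw": [0,0,0,0,0,0,0,0]
}}

```text
time_s: 36.32
ee_pos: [630.0, -127.9, 127.2]
ee_rot: [179.8, 0.0, 87.3]
force: [2.1, -2.3, -2.3]
gripper_width: 20.7
gripper_force: 12.0
```

{"op": "send_rows", "data": {
  "grip": [-1,-1,-1,-1,-1,-1,-1,-1],
  "xyz": [
    [0.0007,0.0148,-0.0204],
    [0.0012,0.0266,-0.0426],
    [0.0017,0.0352,-0.0663],
    [0.0019,0.0395,-0.0847],
    [0.002,0.0412,-0.0971],
    [0.002,0.0418,-0.103],
    [0.002,0.0418,-0.104],
    [0.002,0.0418,-0.104]
  ],
  "yaw": [0,0,0,0,0,0,0,0]
}}

```text
time_s: 36.98
ee_pos: [632.2, -86.6, 23.5]
ee_rot: [179.9, -0.1, 87.2]
force: [2.3, 3.3, -0.8]
gripper_width: 20.7
gripper_force: 12.0
```

{"op": "send_rows", "data": {
  "grip": [-0.4,-0.2,0,0.2,0.4,0.4,0.4],
  "xyz": [
    [0,0,0],
    [0,0,0],
    [0,0,0],
    [0,0,0],
    [0,0,0],
    [0,0,0],
    [0,0,0]
  ],
  "yaw": [0,0,0,0,0,0,0]
}}

```text
time_s: 37.57
ee_pos: [631.0, -87.3, 23.2]
ee_rot: [-180.0, 0.0, 87.2]
force: [0.3, -0.8, 0.4]
gripper_width: 62.9
gripper_force: 0.0
```

{"op": "send_rows", "data": {
  "grip": [0.4,0.4,0.4,0.4,0.4,0.4,0.4,0.4],
  "xyz": [
    [0,0,0.02],
    [0,0,0.05],
    [0,0,0.09],
    [0,0,0.13],
    [-0.03,-0.02,0.16],
    [-0.06,-0.04,0.18],
    [-0.1,-0.06,0.18],
    [-0.14,-0.08,0.18]
  ],
  "yaw": [0,0,0,0,0,0,0,0]
}}

```text
time_s: 38.23
ee_pos: [499.9, -163.5, 205.0]
ee_rot: [179.8, 0.1, 87.3]
force: [-0.0, -0.8, -1.0]
gripper_width: 64.2
gripper_force: 0.0
```

{"op": "send_rows", "data": {
  "grip": [0.4,0.4,0.4,0.4,0.4,0.4,0.4,0.4],
  "xyz": [
    [-0.03,-0.02,0],
    [-0.06,-0.04,0],
    [-0.1,-0.06,0],
    [-0.13,-0.08,0],
    [-0.13,-0.1,0],
    [-0.13,-0.1,0],
    [-0.13,-0.1,0],
    [-0.13,-0.1,0]
  ],
  "yaw": [0,0,0,0,0,0,0,0]
}}

```text
time_s: 38.9
ee_pos: [370.5, -262.1, 203.1]
ee_rot: [180.0, -0.0, 87.2]
force: [0.3, 0.2, -0.2]
gripper_width: 64.1
gripper_force: 0.0
```

Run:
```python
from h import *
t,s=grab('top'),grab('side');x=env.state();print(x['time_s'],x['ee_pos'],x['force'])
crop(s,235,140,435,290,4,'s13.png');crop(t,240,190,440,290,4,'t13.png')
A=cv2.imread('pics/s13.png');B=cv2.imread('pics/t13.png');cv2.imwrite('pics/c13.png',np.hstack([cv2.resize(A,(400,300)),cv2.copyMakeBorder(cv2.resize(B,(400,200)),0,100,0,0,0)]))
```

```text
39.0 [ 370.7312797  -261.82109262  203.02319281] [-0.22717516 -0.34667467 -0.17134267]
```

View pics/c13.png

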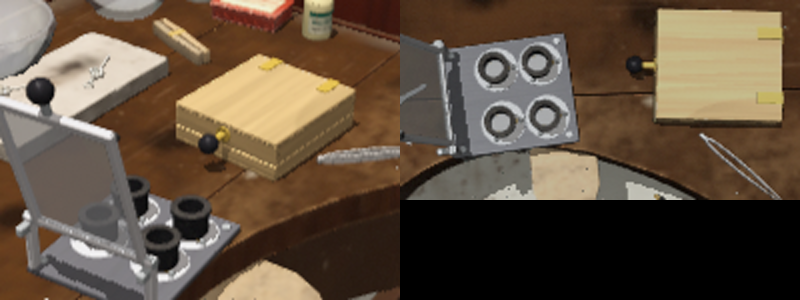

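Run:
```python
from h import *
t,s=grab('top'),grab('side')
N=dict(A=(633.7,87.5),B=(639.8,32),C=(566.3,80.3),D=(572.2,24.9))
for f,nm,thr in((t,'top',85),):
  for k,(x,y) in N.items():
    u,v=proj(f,(x,y,40));b=(int(u)-12,int(v)-12,int(u)+13,int(v)+14)
    bb,tx,m=rim(f,b,40,thr,8);X,Y,w,h=bb;R=19.5*f['fx']/1085*8
    p=onz(f,*tx(X+w/2,Y+h/2),30);print(k,bb,np.round(p[:2]-N[k],1))
```

```text
A (42, 51, 124, 126) [-1.7  1.3]
B (34, 50, 122, 130) [-2.3  2.4]
C (35, 51, 124, 125) [-1.7  2.1]
D (42, 50, 119, 127) [-1.9  1.9]
```

All four loupes show the same small offset, which is a measurement bias, and they look equally level, so they are seated alike. I hand in.

```bash
python3 -c "
from workcell import env
print(env.job_done())"
```

```text
the job is handed in; nothing more can be done
None
```

I handed the job in at about 39 s on the robot's clock: in the last pictures all four loupes sat level, each in its own nest, with the guard open, the case lid shut and the gripper clear, and I never moved near the red pliers; no pass/fail verdict was shown.

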